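# Fetch the hemmed-in pin pot

### The arm

A 6-joint arm with a two-finger parallel gripper is mounted at the origin on the work surface. World frame = base frame: x ahead of the robot, y to its left, z up, the work surface at z = 0. Lengths are in mm, angles in degrees, forces in N, time in s.
With the tool pointing down it reaches from about 350 to 850 mm from the base axis. Payload 8.1 kg.
Tool frame: the origin (TCP) lies on the mounting face of the last link; the fingertips stand 173 mm ahead of it and the grasp point (between the pads) lies 155 mm ahead of it; z points along the fingers, y is the direction in which the jaws open and shut (so a half turn about z gives the same grasp; the last joint's range is limited). The gripper opens to 85 mm and grips with 20 to 120 N. Pads are 22 mm wide; open, the fingers measure 114 mm over their backs; the gripper's body (76 mm by 85 mm) begins 54 mm behind the grasp point. The pads swing forward as they close: fully open they stand 13 mm farther back than shut.
Start: joints at [64.206, 7.471, 85.268, -0, 87.261, -4.893], TCP at [214.037, 560.531, 404.692] pointing down, gripper open.
Joint ranges: [-169.43, 169.43], [-51.17, 129.36], [1.28, 143.12], [-76.62, 256.62], [0, 156.53], [-152.29, 152.29]. Speed limits (degrees/s): [136.94, 136.94, 159.86, 180, 180, 180].

### API

Orientations are given as [roll, pitch, yaw] about the fixed x, y, z axes, in that order (R = Rz(yaw) Ry(pitch) Rx(roll)).
In Python, from bench import * gives the robot as it stands.
- The arm moves only by the shell command python3 -m jog 'ROWS' [FORCE]. ROWS is JSON, a list of rows, each an object of numbers: "tx", "ty", "tz": the shift along the tool's x, y, z as a fraction of full scale; "ax", "ay", "az": the turn, a rotation vector about the tool's x, y, z as a fraction of full scale; "hand": the opening, from 0 (shut) to 1 (fully open). A call has 1 to 5 rows; each row is the pose to reach, as a shift and turn from the pose commanded when the call began, along the tool's axes at that moment; what a row does not reach only later rows make up. Full scale, the value 1, is 150 mm for a shift and 45 degrees for a turn. A row lasts 1/12 s, in which the tool goes at most 41.7 mm and 7.16 degrees, less where a joint would pass 70% of its speed; a pose out of reach is approached as far as the arm can. A call with a number of a shift or a turn outside -1 to 1 is refused whole. A call with a gripper value outside its range is refused whole. The fingers move at their own pace and stop on an object; FORCE is the grip in N (left out, the last holds). Time passes only in rows, so rows that repeat a pose let the fingers close. It gives the time, the measured TCP pose, the force and the opening at its end, in the units of the state.
- sense(): the state, without advancing time (a new reading comes with each control period).
- snapshot(name): name is "scene" or "top"; returns a dict with "pixels" (400x640x3 uint8, red, green, blue), "z_map" (400x640 float32, mm along the optical axis (not along the pixel's ray), 0 where there is no reading), "intrinsics" (3x3 intrinsics, pixels), "R" (3x3) and "t" (3): a world point X has camera coordinates R X + t. Camera axes: x right, y down, z forward; pixel columns grow to the right and rows downward; lengths in mm; the calibration is good to about 2 mm. A picture is of the moment at which its call begins.
- hand_in(): hands the job in, once; it reports no verdict.
The state is a dict: "time": time; "joint_pos": joint angles; "qd": joint speeds; "joint_efforts": joint torques, N m; "tool_pos": TCP position; "tcp_rot": TCP orientation; "ft_force": force on the tool from outside, world axes, zero at the start; "wrist_torque": the same for the moment, N m; "finger_gap": finger opening in mm.
Only numpy, scipy, OpenCV 4.12 (cv2) and the standard library are available. Lean on these libraries where they do the work, as an engineer would, in place of code of your own. Each camera call takes 0.05 s, during which the arm holds its last target.

### The job

The low round pin pot at the back of the notions rack is hemmed in by three tall containers (white china jar, square tin caddy, turned wooden canister). Stand all three upright in the empty side tray, then bring the pin pot to the tool block and seat it in the round well, and after that put each container back upright on the spot in the rack where it stood at first. Knock nothing over, and do not shift the pincushion and the wooden reel at the ends of the rack.

Things in the scene. Friction and masses are not known exactly. Their poses are not given: they have to be found in the camera images.
- china_jar_mid (a point): White china jar with two thin blue bands, round, 56 mm wide, 152 mm tall in all: lid top at 120 mm, then an upright round knob 24 mm wide, 32 mm tall, on the axis. Lid fast: lift it by the knob. About 0.3 kg. Starts left of, right of or in front of the pin pot in the rack. Point: on the axis, half-way up (76 mm above the underside, 76 mm below the knob's top); z up.
- tin_caddy_mid (a point): Square caddy of bare steel, 54 x 54 mm, 147 mm tall in all: lid top at 115 mm, then an upright round knob 20 mm wide, 32 mm tall, on the axis. Lid fast: lift it by the knob. About 0.3 kg. Starts at one of the same three places, square to the rack. Point: on the axis, half-way up (73.5 mm above the underside and below the knob's top); z up, x and y square to its sides.
- wood_canister_mid (a point): Turned light-wood canister, round, slightly waisted, dark rings, 54 mm wide, 158 mm tall in all: shoulder at 126 mm, then an upright round knob 22 mm wide, 32 mm tall, on the axis. Lid fast: lift it by the knob. About 0.3 kg. Starts at one of the same three places. Point: on the axis, half-way up (79 mm above the underside and below the knob's top); z up.
- pin_pot_mid (a point): Pin pot: low round pot of brown wood, 44 mm wide, 56 mm tall, with a flat fast lid and a small brass disc in its middle. About 0.1 kg. Starts at the back middle of the rack, only 6 to 13 mm from the containers and the back board: no room for fingers until they are cleared. Point: on the axis, half-way up (28 mm above the underside); z up.
- rack: Dark wood rack, fixed: 158 mm (x) by 330 mm (y), floor top 10 mm above the table, back board (+x edge, 8 mm thick) up to 55 mm, end cheeks to 30 mm, front lip to 16 mm. Origin: centre of underside; x from open front to back board, y along it (robot's left), z up. In it the pot stands near (36, 0) mm, the containers near (30, 58), (30, -58), (-22, 0) mm in any order.
- side_tray: Empty shallow plywood tray, fixed, 256 mm (x) by 136 mm (y) outside, walls 5 mm thick and 17 mm high, floor 5 mm thick. Origin: centre of its underside; x along its length, z up. The three containers fit in a row along x, 78 mm apart. It lies left or right of the rack.
- tool_block: Light-wood block, fixed, 190 mm (x) by 100 mm (y), 20 mm thick, with a round well near its -x end (towards the robot) and four upright hand tools near its +x end, up to 80 mm above the table, 70 mm or more from the well's centre. Origin: centre of its underside; x along its length, z up. It lies on the side of the rack where the tray is not.
- well (a point): Centre of the floor of the round cork-lined well in the tool block: 60 mm in diameter, 8 mm deep, its floor 12 mm above the table. The pin pot stands in it with its underside on this floor.
- pincushion_mid (a point): Bystander: small dark blue domed pincushion on a wooden foot, 48 mm in diameter, 37 mm tall, standing loose near one end of the rack, about 128 mm from its middle. This point: on its axis, 18 mm above the underside.
- wooden_reel_mid (a point): Bystander: empty light-wood reel, 34 mm in diameter, 40 mm tall, standing loose near the other end of the rack. This point: on its axis, half-way up.
Mind the look-alikes: they are no part of the job. Leave any green or pink look-alike of the part that bears wood_canister_mid alone.

How it is judged (in metres and radians):
On the way, in this order (a step that is already met when the one before it is completed fails the run):
1. all three containers stand upright and released in the side tray (x of china_jar_mid in the frame of side_tray between -0.112 and 0.112 m and y of china_jar_mid in the frame of side_tray between -0.052 and 0.052 m and z of china_jar_mid in the frame of side_tray below 0.091 m and angle between each of china_jar_mid, tin_caddy_mid, wood_canister_mid's own z axis and vertical below 0.12 rad and linear speed of each of china_jar, tin_caddy, wood_canister below 0.03 m/s and x of tin_caddy_mid in the frame of side_tray between -0.112 and 0.112 m and y of tin_caddy_mid in the frame of side_tray between -0.052 and 0.052 m and z of tin_caddy_mid in the frame of side_tray below 0.0885 m and x of wood_canister_mid in the frame of side_tray between -0.112 and 0.112 m and y of wood_canister_mid in the frame of side_tray between -0.052 and 0.052 m and z of wood_canister_mid in the frame of side_tray below 0.094 m and contact force between the fingers and china_jar below 0.2 N and contact force between the fingers and tin_caddy below 0.2 N and contact force between the fingers and wood_canister below 0.2 N), for 0.2 s.
2. the pin pot stands released in the well of the tool block, the three containers still being in the side tray (horizontal distance between pin_pot_mid and well below 0.012 m and z of pin_pot_mid in the frame of well below 0.033 m and angle between pin_pot_mid's own z axis and vertical below 0.1 rad and linear speed of each of pin_pot, china_jar, tin_caddy, wood_canister below 0.03 m/s and contact force between the fingers and pin_pot below 0.2 N and x of china_jar_mid in the frame of side_tray between -0.112 and 0.112 m and y of china_jar_mid in the frame of side_tray between -0.052 and 0.052 m and z of china_jar_mid in the frame of side_tray below 0.091 m and angle between each of china_jar_mid, tin_caddy_mid, wood_canister_mid's own z axis and vertical below 0.12 rad and x of tin_caddy_mid in the frame of side_tray between -0.112 and 0.112 m and y of tin_caddy_mid in the frame of side_tray between -0.052 and 0.052 m and z of tin_caddy_mid in the frame of side_tray below 0.0885 m and x of wood_canister_mid in the frame of side_tray between -0.112 and 0.112 m and y of wood_canister_mid in the frame of side_tray between -0.052 and 0.052 m and z of wood_canister_mid in the frame of side_tray below 0.094 m), for 0.2 s.
At the end, for the whole second after the job is handed in: The pin pot stands upright on the floor of the tool block's well (within 12 mm of its centre), and the china jar, tin caddy and wooden canister each stand upright in the rack within 15 mm of where they stood at the start; all released and at rest (horizontal distance between pin_pot_mid and well below 0.012 m and z of pin_pot_mid in the frame of well below 0.033 m and angle between each of pin_pot_mid, china_jar_mid, tin_caddy_mid, wood_canister_mid's own z axis and vertical below 0.1 rad and linear speed of each of pin_pot, china_jar, tin_caddy, wood_canister below 0.03 m/s and distance of each of china_jar_mid, tin_caddy_mid, wood_canister_mid from where it was at the start of the episode below 0.015 m); the robot touches nothing.
It fails at once if a container or the pin pot is knocked over (tilted more than about 40 degrees) (angle between any of china_jar_mid, tin_caddy_mid, wood_canister_mid, pin_pot_mid's own z axis and vertical above 0.7 rad).
It fails at once if the pincushion or the wooden reel is shifted by more than 20 mm or knocked over (distance of any of pincushion_mid, wooden_reel_mid from where it was at the start of the episode above 0.02 m or angle between any of pincushion_mid, wooden_reel_mid's own z axis and vertical above 0.7 rad).
It also fails if it takes over 144 s, if anything falls off the work surface, if the arm or the gripper's body presses on something with over 40 N, if the wrist force passes 120 N, or if a joint passes its speed limit or range.

## Working session

There is one attempt and no reset: what is moved stays moved. The work goes in short steps, Python scripts to look and compute and a shell command to move; the robot and the scene stay as the last step left them, time stands still between calls to the robot, and variables do not carry over. Pictures are saved under pics/ and viewed, and the job is handed in when it is done.

```bash
ls; mkdir -p pics; python3 - <<'E'
from bench import *
import cv2,numpy as np
s=sense();print(s)
for n in("scene","top"):
    d=snapshot(n);cv2.imwrite(f"pics/{n}0.png",d["pixels"][:,:,::-1]);np.savez(f"{n}0.npz",**d)
    print(n,d["intrinsics"],d["R"],d["t"], (d["z_map"]>0).mean())
E
```

```text
pics
{'time': 0.0, 'joint_pos': array([ 6.42079363e+01,  7.51413873e+00,  8.53310246e+01, -9.92519656e-05,
        8.72594755e+01, -4.89359182e+00]), 'qd': array([-0.04691835,  0.0519252 , -0.0868135 , -0.08273453, -0.05687526,
        0.02345651]), 'joint_efforts': array([ 5.42020134e-04, -5.69382405e+01, -5.00562286e+01, -2.60249553e-04,
        1.43682034e-02,  3.41125690e-05]), 'tool_pos': array([213.91096486, 560.32415755, 403.63750092]), 'tcp_rot': array([-1.79895734e+02, -8.82749334e-03,  1.59101525e+02]), 'ft_force': array([0.55627231, 0.02881732, 0.48300047]), 'wrist_torque': array([-0.00855734,  0.06113228,  0.01256752]), 'finger_gap': 85.31575824080045}
scene [[439.24195726   0.         323.04787536]
 [  0.         439.24195726 199.11516806]
 [  0.           0.           1.        ]] [[ 0.19639832  0.98050806  0.0056258 ]
 [ 0.77592605 -0.15190708 -0.61226057]
 [-0.59947182  0.12461215 -0.79063604]] [-131.96047212 -372.17402335 1505.3449335 ] 0.9962578125
top [[461.17678469   0.         322.33986333]
 [  0.         461.17678469 203.0190999 ]
 [  0.           0.           1.        ]] [[-0.02119399 -0.99969757  0.01247319]
 [-0.99228384  0.01950911 -0.12244256]
 [ 0.12216219 -0.01497199 -0.99239722]] [  13.13235232  547.69989155 1169.12360886] 0.9959609375
```

View pics/scene0.png

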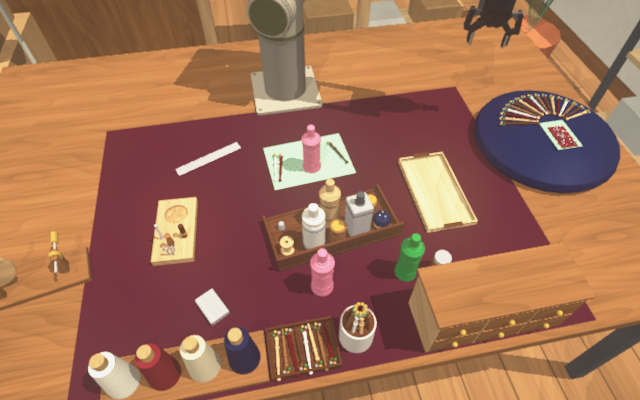

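View pics/top0.png

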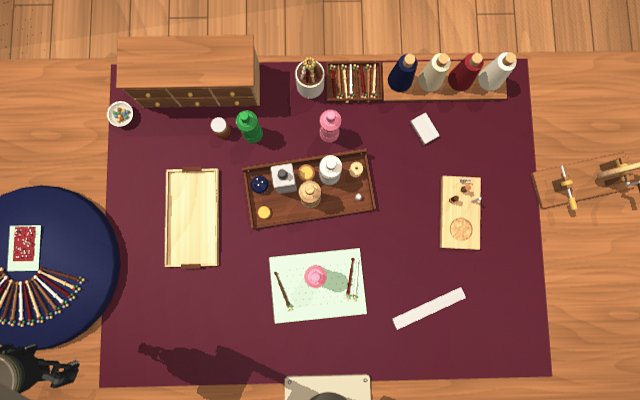

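The top view has the robot's base at the bottom, +x up and +y to the left. The tray is at about (192,218), the rack at (310,190) and the tool block at (461,212) with its well at (461,230). In the rack, the caddy is at (284,177), the china jar at (330,168), the canister in front at (310,190) and the pot behind it at (306,172). The look-alikes are pink at (316,276) and (330,125), and green at (249,125).

```bash
cat > h.py <<'E'
import numpy as np,cv2
from bench import *
def cloud(d):
    K=d["intrinsics"];z=d["z_map"].astype(float);v,u=np.mgrid[:400,:640]
    P=np.stack([(u-K[0,2])/K[0,0]*z,(v-K[1,2])/K[1,1]*z,z],-1)
    W=(P-d["t"])@d["R"]; W[z==0]=np.nan; return W
def ray(d,u,v,h):
    K=d["intrinsics"];c=-d["R"].T@d["t"];r=d["R"].T@np.array([(u-K[0,2])/K[0,0],(v-K[1,2])/K[1,1],1])
    return c+r*(h-c[2])/r[2]
def proj(d,X):
    p=d["R"]@np.array(X,float)+d["t"];q=d["intrinsics"]@p;return q[:2]/q[2]
E
python3 - <<'E'
from h import *
d=dict(np.load("top0.npz"));s=dict(np.load("scene0.npz"))
W=cloud(d);S=cloud(s)
for nm,w in(("top",W),("scene",S)):
    m=(abs(w[...,0]-480)<250)&(abs(w[...,1])<350)
    print(nm,np.nanpercentile(w[m][:,2],[1,5,20,50,80,95,99]))
im=d["pixels"][:,:,::-1]
c=cv2.resize(im[140:280,150:500],None,fx=2.28,fy=2.28,interpolation=cv2.INTER_CUBIC);cv2.imwrite("pics/topz.png",c)
c=cv2.resize(s["pixels"][150:280,130:490,::-1],None,fx=2.2,fy=2.2,interpolation=cv2.INTER_CUBIC);cv2.imwrite("pics/scz.png",c)
# knobs: components at height>135 
for nm,w in(("top",W),("scene",S)):
    h=np.nan_to_num(w[...,2]);
    m=((h>128)&(h<170)&(w[...,0]>330)&(w[...,0]<700)&(abs(w[...,1])<300)).astype(np.uint8)
    n,l,st,ce=cv2.connectedComponentsWithStats(m)
    for i in range(1,n):
        if st[i,4]>8:
            p=w[l==i];col=(d if nm=="top" else s)["pixels"][l==i].mean(0).round()
            print(nm,ce[i].round(1),st[i,4],p.mean(0).round(1),p.max(0).round(),p.min(0).round(),col)
E
```

```text
top [ -4.34828967  -2.60457404  -0.39909873   2.23477212   8.38892286
  57.28977781 132.98778728]
scene [ -3.38649811  -1.99071308  -0.26354464   1.99803065  14.53898713
 104.19430584 141.60692136]
top [330.5 166.6] 344 [622.6 -18.  138.9] [651.   7. 166.] [599. -44. 128.] [238. 233. 219.]
top [282.2 174.7] 95 [603.4  97.4 147.2] [621. 112. 163.] [594.  85. 128.] [112. 106. 101.]
top [309.5 191.6] 325 [562.6  33.4 140.6] [590.  59. 170.] [539.  11. 128.] [227. 186. 129.]
top [314.7 276.7] 122 [362.4  25.  145.7] [380.  41. 163.] [345.   8. 128.] [246. 171. 187.]
scene [311.1 132. ] 118 [369.1  27.2 145.4] [379.  42. 161.] [355.  16. 128.] [218. 142. 155.]
scene [330.  190.9] 302 [574.4  35.7 143.1] [594.  61. 170.] [549.  12. 128.] [226. 196. 136.]
scene [360.3 198.7] 115 [613.  100.4 145.7] [623. 114. 161.] [599.  88. 128.] [119. 113. 105.]
scene [313.5 214.9] 344 [633.7 -15.5 139.7] [655.  11. 165.] [605. -42. 128.] [231. 226. 213.]
```

View pics/topz.png

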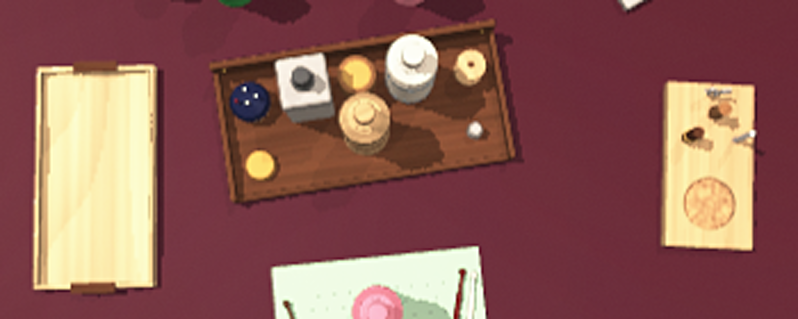

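View pics/scz.png

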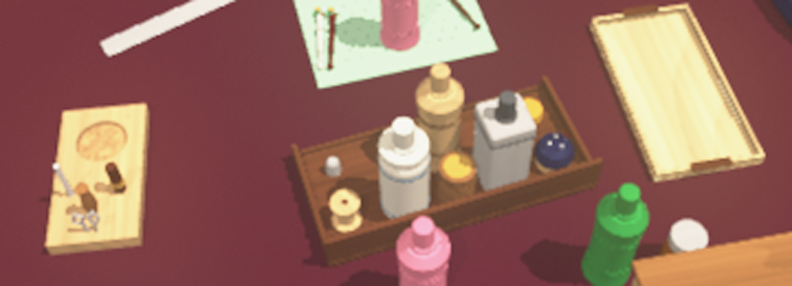

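```bash
python3 - <<'E'
from h import *
d=dict(np.load("top0.npz"));s=dict(np.load("scene0.npz"))
T=dict(china=(162,(620,-18)),caddy=(157,(602,98)),wood=(168,(564,35)))
for k,(ht,c) in T.items():
    for nm,q in(("top",d),("scene",s)):
        w=cloud(q);h=w[...,2]
        near=np.hypot(w[...,0]-c[0],w[...,1]-c[1])<35
        print(k,nm,"hmax pcts",np.nanpercentile(h[near&(h>ht-28)],[50,80,90,95,99]).round(1),end=" ")
        for th in(20,6):
            m=near&(h>ht-th); v,u=np.nonzero(m)
            if th==6: print("top disc",m.sum(),ray(q,u.mean(),v.mean(),ht).round(1),u.mean().round(1),v.mean().round(1))
            else: 
                print("all",m.sum(),w[m].mean(0).round(1),end=' ')
im=np.vstack([np.hstack([cv2.resize(q["pixels"][int(p[1])-22:int(p[1])+22,int(p[0])-22:int(p[0])+22,::-1],(264,264),interpolation=cv2.INTER_NEAREST) for (ht,c) in T.values() for p in [proj(q,[*c,ht-15])]]) for q in (d,s)])
cv2.imwrite("pics/knobs.png",im)
for (ht,c) in T.values():
  print([ (proj(q,[*c,ht-15])).astype(int)-22 for q in(d,s)])
E
```

```text
china top hmax pcts [160.9 163.2 163.8 164.6 165.3] all 93 [623.6 -17.8 160.2] top disc 80 [624.7 -18.1 162. ] 330.8 163.7
china scene hmax pcts [158.3 162.3 163.  163.9 164.9] all 110 [632.1 -15.2 157.6] top disc 75 [630.4 -14.8 162. ] 313.5 207.9
caddy top hmax pcts [155.  158.  159.1 160.1 161.3] all 66 [604.3  97.8 154.7] top disc 56 [605.2  98.3 157. ] 281.6 173.2
caddy scene hmax pcts [147.7 157.1 158.4 159.3 160.4] all 79 [612.5 100.6 152.2] top disc 48 [610.5 101.1 157. ] 360.6 194.9
wood top hmax pcts [166.6 169.3 169.8 170.8 171.7] all 76 [563.4  33.5 166.2] top disc 67 [564.2  33.4 168. ] 309.4 189.2
wood scene hmax pcts [161.2 167.6 168.4 169.  170.3] all 93 [570.6  36.3 162.9] top disc 58 [568.9  36.5 168. ] 330.1 182.5
[array([308, 144]), array([289, 186])]
[array([260, 153]), array([336, 174])]
[array([286, 168]), array([306, 163])]
```

View pics/knobs.png

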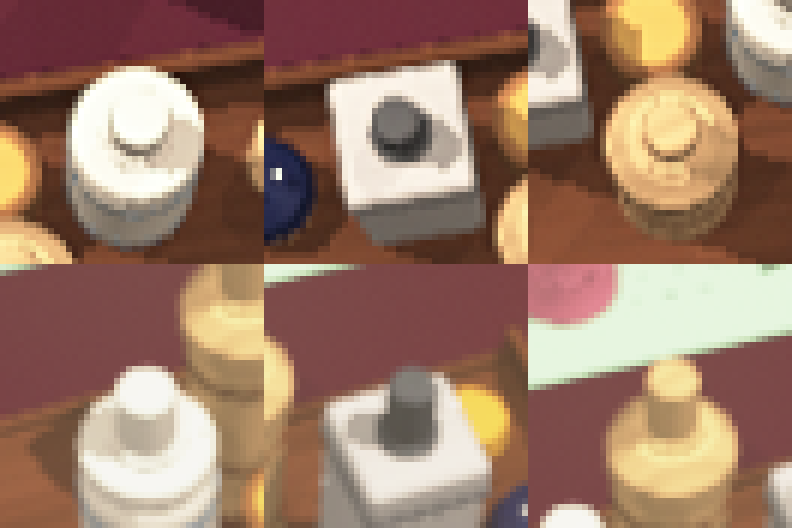

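Both views agree to about 5 mm, and their average gives 117.8 mm between jar and caddy against 116 nominal. I'll average the two views. Next I measure the tray, the well, the pot and the bystanders.

```bash
python3 - <<'E'
from h import *
d=dict(np.load("top0.npz"));s=dict(np.load("scene0.npz"))
for nm,q,rt,rb in(("top",d,(155,160,230,275),(435,170,490,255)),("scene",s,(392,145,482,235),(145,190,205,270))):
    hsv=cv2.cvtColor(q["pixels"],cv2.COLOR_RGB2HSV)
    light=((hsv[...,0]>10)&(hsv[...,0]<35)&(hsv[...,2]>110)).astype(np.uint8)
    for o,(x0,y0,x1,y1),ht in(("tray",rt,17),("block",rb,20)):
        m=np.zeros_like(light);m[y0:y1,x0:x1]=light[y0:y1,x0:x1]
        m=cv2.morphologyEx(m,cv2.MORPH_CLOSE,np.ones((7,7)))
        cs,_=cv2.findContours(m,cv2.RETR_EXTERNAL,cv2.CHAIN_APPROX_NONE);c=max(cs,key=cv2.contourArea)
        P=np.array([ray(q,*p[0],ht)[:2] for p in c],np.float32)
        print(nm,o,cv2.minAreaRect(P))
w=cloud(d);h=w[...,2]
for nm,q in(("top",d),("scene",s)):
    hsv=cv2.cvtColor(q["pixels"],cv2.COLOR_RGB2HSV);w=cloud(q)
    def comp(m,name,ht):
        n,l,st,ce=cv2.connectedComponentsWithStats(m.astype(np.uint8))
        for i in range(1,n):
            if st[i,4]>15: print(nm,name,ce[i].round(1),st[i,4],ray(q,*ce[i],ht).round(1),"h",np.nanmedian(w[l==i][:,2]).round(1))
    reg=(w[...,0]>480)&(w[...,0]<680)&(w[...,1]>-120)&(w[...,1]<180)
    H,S_,V=[hsv[...,i] for i in range(3)]
    comp(reg&(H>19)&(H<30)&(S_>150)&(V>190),"yellow",66)
    comp(reg&(H>105)&(H<135)&(S_>100),"blue",40)
    reg2=(w[...,0]>400)&(w[...,0]<650)&(w[...,1]<-220)&(w[...,1]>-450)
    comp(reg2&(H<17)&(S_>80)&(S_<190)&(V>170),"cork",12)
E
```

```text
top tray ((521.1897583007812, 346.13671875), (256.59478759765625, 139.18252563476562), 0.3681211769580841)
top block ((518.7772216796875, -361.69036865234375), (104.66669464111328, 192.482666015625), 85.88690185546875)
scene tray ((521.9482421875, 347.2551574707031), (271.31622314453125, 145.05735778808594), 0.10166823863983154)
scene block ((523.876708984375, -360.0732116699219), (107.7489242553711, 203.4265899658203), 85.98321533203125)
top blue [260.2 184.5] 171 [598.8 162.8  40. ] h 42.9
top cork [476.4 181.1] 29 [ 601.5 -412.7   12. ] h 18.0
top cork [467.5 188.8] 99 [ 581.3 -387.5   12. ] h 22.3
top cork [457.7 202.8] 38 [ 544.1 -359.1   12. ] h 20.6
top cork [478. 206.] 33 [ 534.4 -413.    12. ] h 19.0
top cork [441.  230.5] 32 [ 471.1 -310.6   12. ] h 12.2
top cork [462.1 227.7] 205 [ 477.5 -367.1   12. ] h 13.2
scene yellow [372.5 198.5] 42 [559.7 152.7  66. ] h 24.5
scene cork [195.5 216.5] 30 [ 488.2 -308.3   12. ] h 15.8
scene cork [174.1 208.8] 45 [ 451.4 -363.9   12. ] h 15.7
scene cork [154.4 236. ] 21 [ 530.4 -412.9   12. ] h 1.3
scene cork [166.5 235.8] 32 [ 535.4 -382.4   12. ] h 72.6
scene cork [177.1 235. ] 31 [ 538.2 -355.8   12. ] h 20.2
scene cork [164.4 245. ] 31 [ 562.8 -387.2   12. ] h 19.3
scene cork [181.  259.4] 95 [ 613.1 -346.3   12. ] h 14.9
scene cork [157.3 262.2] 24 [ 610.  -403.2   12. ] h 15.1
```

```bash
python3 - <<'E'
from h import *
d=dict(np.load("top0.npz"));s=dict(np.load("scene0.npz"))
for nm,q,b in(("t",d,(435,170,490,255)),("s",s,(145,190,205,270)),("r",d,(235,145,385,235))):
    x0,y0,x1,y1=b;c=q["pixels"][y0:y1,x0:x1,::-1];f=5 if nm=="r" else 7;cv2.imwrite(f"pics/b{nm}.png",cv2.resize(c,None,fx=f,fy=f,interpolation=cv2.INTER_NEAREST))
E
```

```text
(no output)
```

View pics/bt.png

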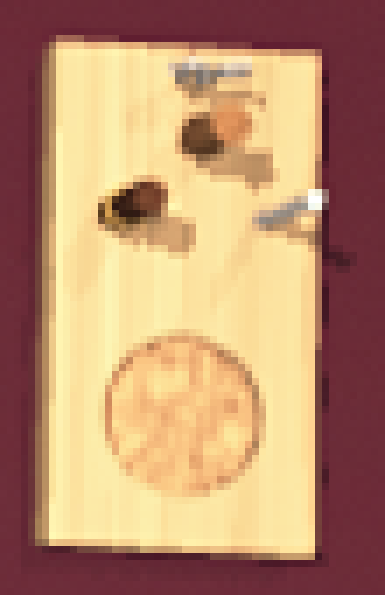

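View pics/bs.png

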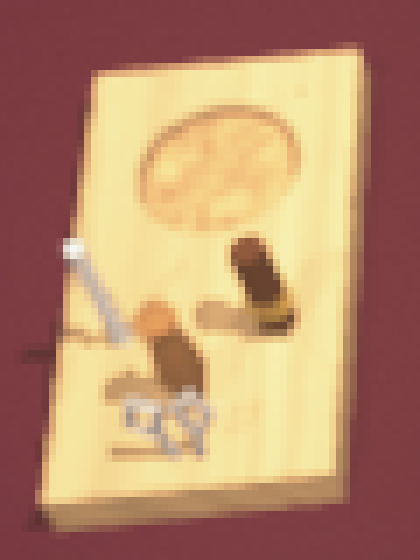

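View pics/br.png

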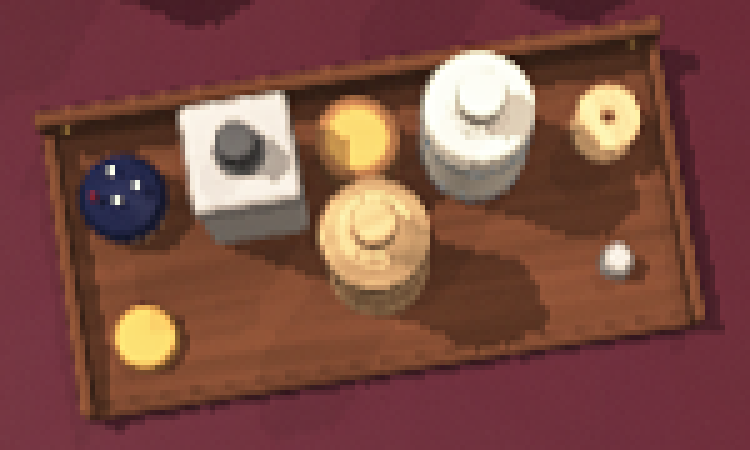

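```bash
python3 - <<'E'
from h import *
d=dict(np.load("top0.npz"));s=dict(np.load("scene0.npz"))
print("well",ray(d,461.3-.5,229.1-.5,20),ray(s,176.1-.5,214-.5,20))
print("pot?",ray(d,235+357/5-.5,145+137/5-.5,66))
print("yellow2",ray(d,235+147/5,145+338/5,35), cloud(d)[212,264])
# targets world->tool deltas
E
cat > to.py <<'E'
import sys
from h import *
from scipy.spatial.transform import Rotation as Ro
s=sense();p=np.array(s["tool_pos"]);r=Ro.from_euler("xyz",s["tcp_rot"],degrees=True)
def go(x,y,z,yaw=None):
    dl=r.inv().apply(np.array([x,y,z])-p);print("t frac",(dl/150).round(3),end=" ")
    if yaw is not None: print("a frac",((r.inv()*Ro.from_euler("xyz",[180,0,yaw],degrees=True)).as_rotvec(degrees=True)/45).round(3),end="")
    print()
a=[float(v) for v in sys.argv[1:]]
print("t",round(s["time"],2),"tcp",p.round(1),s["tcp_rot"].round(1),"gap",round(s["finger_gap"],1),"F",s["ft_force"].round(1),"j",s["joint_pos"].round(0))
if a: go(*a)
E
python3 to.py 608 99.7 404 -170.4
```

```text
well [ 474.60843065 -360.86510981   20.        ] [ 474.35274962 -357.87997445   20.        ]
pot? [624.85202399  42.76532401  66.        ]
yellow2 [525.59725041 152.7738689   35.        ] [528.85210494 155.57089877  19.23460224]
t 0.1 tcp [213.9 560.3 403.7] [-179.9   -0.   159.1] gap 85.3 F [-0.1 -0.1  0.2] j [64.  8. 85.  0. 87. -5.]
t frac [-3.550e+00 -1.932e+00  1.000e-03] a frac [-0.002 -0.001 -0.678]
```

```bash
python3 -m jog '[{"tx":-1,"ty":-0.6,"az":-0.678,"hand":1},{"tx":-1,"ty":-0.6,"az":-0.678},{"tx":-1,"ty":-0.6,"az":-0.678},{"tx":-1,"ty":-0.6,"az":-0.678},{"tx":-1,"ty":-0.6,"az":-0.678}]' 40; python3 to.py 566.5 35 404 -170.4
```

```text
t 0.1 tcp [213.9 560.3 403.7] [-179.9   -0.   159.1] gap 85.3 F [-0.1 -0.1  0.2] j [64.  8. 85.  0. 87. -5.]
t frac [-3.445e+00 -2.433e+00  2.000e-03] a frac [-0.002 -0.001 -0.678]invalid input at $[0]: expected keys tx, ty, tz, ax, ay, az, hand
```

```bash
python3 -m jog '[{"tx":-1,"ty":-0.6,"tz":0,"ax":0,"ay":0,"az":-0.678,"hand":1},{"tx":-1,"ty":-0.6,"tz":0,"ax":0,"ay":0,"az":-0.678,"hand":1},{"tx":-1,"ty":-0.6,"tz":0,"ax":0,"ay":0,"az":-0.678,"hand":1},{"tx":-1,"ty":-0.6,"tz":0,"ax":0,"ay":0,"az":-0.678,"hand":1},{"tx":-1,"ty":-0.6,"tz":0,"ax":0,"ay":0,"az":-0.678,"hand":1}]' 40; python3 to.py 566.5 35 404 -170.4
```

```text
time: 0.52
tool_pos: [323.9, 420.1, 404.2]
tcp_rot: [-179.9, 0.0, -170.1]
ft_force: [-0.3, -1.2, 0.5]
finger_gap: 85.3
t 0.52 tcp [323.9 420.1 404.2] [-179.9    0.  -170.1] gap 85.3 F [-0.3 -1.2  0.5] j [ 47.  -3.  96.  -0.  87. -53.]
t frac [-1.153 -2.807  0.006] a frac [-0.002  0.     0.006]
```

```bash
for i in 1; do python3 -m jog '[{"tx":-0.385,"ty":-0.935,"tz":0,"ax":0,"ay":0,"az":0,"hand":1},{"tx":-0.385,"ty":-0.935,"tz":0,"ax":0,"ay":0,"az":0,"hand":1},{"tx":-0.385,"ty":-0.935,"tz":0,"ax":0,"ay":0,"az":0,"hand":1},{"tx":-0.385,"ty":-0.935,"tz":0,"ax":0,"ay":0,"az":0,"hand":1},{"tx":-0.385,"ty":-0.935,"tz":0,"ax":0,"ay":0,"az":0,"hand":1}]'; done
python3 -m jog '[{"tx":-0.385,"ty":-0.935,"tz":0,"ax":0,"ay":0,"az":0,"hand":1},{"tx":-0.385,"ty":-0.935,"tz":0,"ax":0,"ay":0,"az":0,"hand":1},{"tx":-0.385,"ty":-0.935,"tz":0,"ax":0,"ay":0,"az":0,"hand":1},{"tx":-0.385,"ty":-0.935,"tz":0,"ax":0,"ay":0,"az":0,"hand":1},{"tx":-0.385,"ty":-0.935,"tz":0,"ax":0,"ay":0,"az":0,"hand":1}]'; python3 to.py 566.5 35 404 -170.4
```

```text
time: 0.93
tool_pos: [404.5, 290.4, 404.3]
tcp_rot: [-179.9, 0.0, -170.6]
ft_force: [-0.9, 0.7, -0.1]
finger_gap: 85.1
time: 1.35
tool_pos: [484.6, 162.0, 404.3]
tcp_rot: [-179.9, -0.0, -170.6]
ft_force: [-0.2, 0.1, 0.7]
finger_gap: 85.2
t 1.35 tcp [484.6 162.  404.3] [-179.9   -0.  -170.6] gap 85.2 F [-0.2  0.1  0.7] j [ 13.  -6.  99.  -0.  87. -87.]
t frac [-0.401 -0.925  0.003] a frac [-0.002 -0.    -0.005]
```

```bash
python3 -m jog '[{"tx":-0.4,"ty":-0.92,"tz":0,"ax":0,"ay":0,"az":0,"hand":1},{"tx":-0.4,"ty":-0.92,"tz":0,"ax":0,"ay":0,"az":0,"hand":1},{"tx":-0.4,"ty":-0.92,"tz":0,"ax":0,"ay":0,"az":0,"hand":1},{"tx":-0.4,"ty":-0.92,"tz":0,"ax":0,"ay":0,"az":0,"hand":1},{"tx":-0.4,"ty":-0.92,"tz":0,"ax":0,"ay":0,"az":0,"hand":0.7}]'; python3 - <<'E'
from h import *
ims=[]
for n in("scene","top"):
    d=snapshot(n);u,v=map(int,proj(d,[566,35,190]));ims.append(cv2.resize(d["pixels"][v-65:v+65,u-65:u+65,::-1],(400,400),interpolation=cv2.INTER_NEAREST))
    print(n,u-65,v-65)
cv2.imwrite("pics/ab1.png",np.hstack(ims))
E
python3 to.py 566.5 35 313
```

```text
time: 1.77
tool_pos: [566.6, 36.2, 404.0]
tcp_rot: [-179.9, -0.0, -170.6]
ft_force: [0.7, 0.3, -0.3]
finger_gap: 75.8
scene 264 110
top 243 121
t 1.87 tcp [565.1  39.4 403.9] [ 1.800e+02 -1.000e-01 -1.705e+02] gap 61.0 F [-0.4  0.2 -0.3] j [  -1.    2.   91.    0.   87. -101.]
t frac [-0.005 -0.031  0.606]
```

View pics/ab1.png

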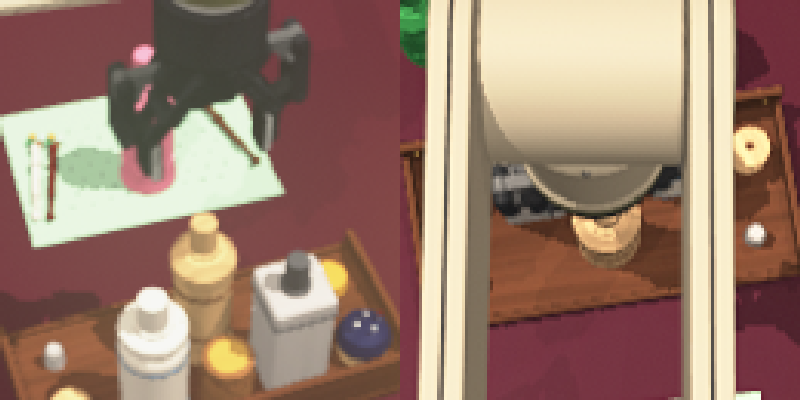

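The gripper hangs above the canister: in the scene crop (left panel) the knob is at (205,230) with the fingers above it. I descend partway and check that the arm has settled.

```bash
python3 -m jog '[{"tx":0,"ty":-0.03,"tz":0.2,"ax":0,"ay":0,"az":0,"hand":0.7},{"tx":0,"ty":-0.03,"tz":0.34,"ax":0,"ay":0,"az":0,"hand":0.7},{"tx":0,"ty":-0.03,"tz":0.34,"ax":0,"ay":0,"az":0,"hand":0.7},{"tx":0,"ty":-0.03,"tz":0.34,"ax":0,"ay":0,"az":0,"hand":0.7}]'; python3 - <<'E'
from h import *
ims=[]
for n in("scene",):
    d=snapshot(n);u,v=map(int,proj(d,[566,35,170]));ims.append(cv2.resize(d["pixels"][v-40:v+40,u-40:u+40,::-1],(560,560),interpolation=cv2.INTER_NEAREST))
cv2.imwrite("pics/ab2.png",np.hstack(ims))
E
python3 to.py 566.5 35 313
```

```text
time: 2.2
tool_pos: [564.6, 36.6, 352.4]
tcp_rot: [179.9, -0.2, -170.3]
ft_force: [-0.7, 0.5, 0.9]
finger_gap: 59.5
t 2.25 tcp [565.3  36.4 354.2] [ 180.    -0.  -170.3] gap 59.9 F [ 0.6  0.4 -0.1] j [  -2.    4.   94.    0.   82. -101.]
t frac [-0.006 -0.011  0.275]
```

View pics/ab2.png

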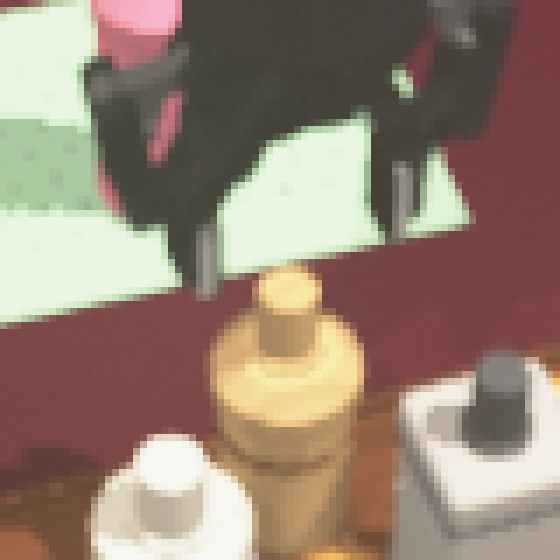

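The jaw midpoint, crop (303,265), lies slightly toward +y and +x of the knob top, crop (290,290). This agrees with the top-view estimate, so I trim by about 3 mm and go down.

```bash
python3 -m jog '[{"tx":0.008,"ty":-0.02,"tz":0.1,"ax":0,"ay":0,"az":0,"hand":0.7},{"tx":0.008,"ty":-0.02,"tz":0.2,"ax":0,"ay":0,"az":0,"hand":0.7},{"tx":0.008,"ty":-0.02,"tz":0.265,"ax":0,"ay":0,"az":0,"hand":0.7},{"tx":0.008,"ty":-0.02,"tz":0.265,"ax":0,"ay":0,"az":0,"hand":0.7},{"tx":0.008,"ty":-0.02,"tz":0.265,"ax":0,"ay":0,"az":0,"hand":0.7}]'; python3 - <<'E'
from h import *
ims=[]
for n in("scene",):
    d=snapshot(n);u,v=map(int,proj(d,[566,35,160]));ims.append(cv2.resize(d["pixels"][v-30:v+30,u-30:u+30,::-1],(540,540),interpolation=cv2.INTER_NEAREST))
cv2.imwrite("pics/ab3.png",np.hstack(ims))
E
python3 to.py 566.5 35 313
```

```text
time: 2.67
tool_pos: [565.1, 32.4, 314.7]
tcp_rot: [180.0, 0.0, -170.4]
ft_force: [0.6, -0.6, 0.6]
finger_gap: 59.9
t 2.72 tcp [565.4  32.3 315.3] [-1.800e+02  1.000e-01 -1.704e+02] gap 59.8 F [ 0.1 -0.2  1.1] j [  -2.    6.   97.    0.   78. -102.]
t frac [-0.01   0.016  0.015]
```

View pics/ab3.png

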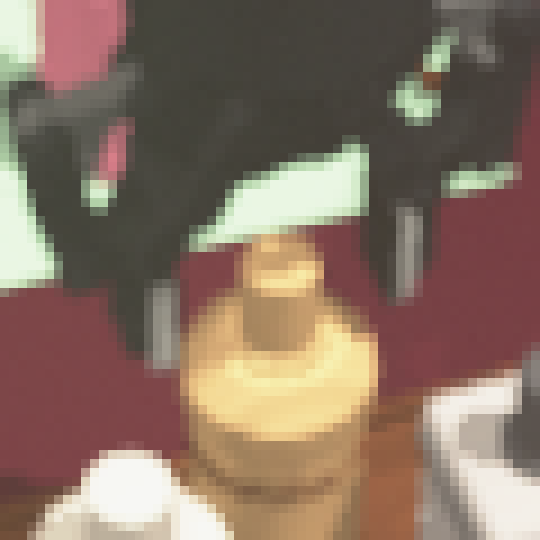

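```bash
python3 -m jog '[{"tx":0,"ty":0,"tz":0,"ax":0,"ay":0,"az":0,"hand":0},{"tx":0,"ty":0,"tz":0,"ax":0,"ay":0,"az":0,"hand":0},{"tx":0,"ty":0,"tz":0,"ax":0,"ay":0,"az":0,"hand":0},{"tx":0,"ty":0,"tz":0,"ax":0,"ay":0,"az":0,"hand":0},{"tx":0,"ty":0,"tz":0,"ax":0,"ay":0,"az":0,"hand":0}]' 50;python3 -m jog '[{"tx":0,"ty":0,"tz":0,"ax":0,"ay":0,"az":0,"hand":0},{"tx":0,"ty":0,"tz":0,"ax":0,"ay":0,"az":0,"hand":0},{"tx":0,"ty":0,"tz":0,"ax":0,"ay":0,"az":0,"hand":0}]'; python3 - <<'E'
from h import *
ims=[]
for n in("scene",):
    d=snapshot(n);u,v=map(int,proj(d,[566,35,160]));ims.append(cv2.resize(d["pixels"][v-30:v+30,u-30:u+30,::-1],(540,540),interpolation=cv2.INTER_NEAREST))
cv2.imwrite("pics/ab4.png",np.hstack(ims))
E
python3 to.py 443.5 346.6 390
```

```text
time: 3.13
tool_pos: [565.3, 32.3, 314.9]
tcp_rot: [180.0, 0.1, -170.4]
ft_force: [-0.9, 2.2, 6.1]
finger_gap: 20.8
time: 3.38
tool_pos: [565.4, 32.3, 314.9]
tcp_rot: [180.0, 0.1, -170.4]
ft_force: [-0.8, 2.6, 5.1]
finger_gap: 20.6
t 3.43 tcp [565.4  32.3 315. ] [ 1.800e+02  1.000e-01 -1.704e+02] gap 20.7 F [0.  2.7 5.3] j [  -2.    6.   97.    0.   78. -102.]
t frac [ 0.45   2.202 -0.5  ]
```

View pics/ab4.png

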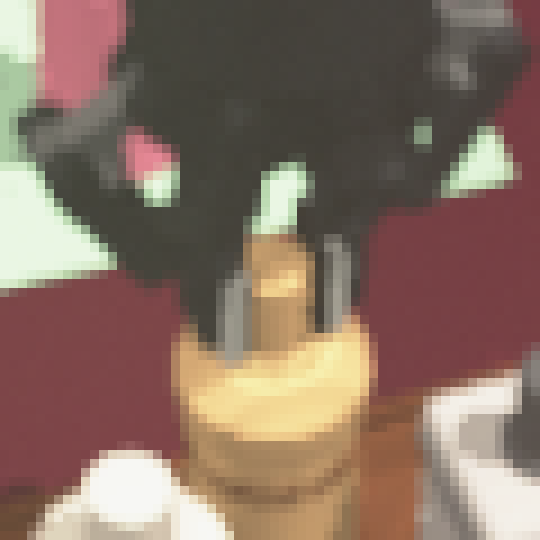

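The knob is held between both pads, crop (230–350, 240–350), with a gap of 20.6 mm against 22 nominal. I lift.

```bash
python3 -m jog '[{"tx":0,"ty":0,"tz":-0.1,"ax":0,"ay":0,"az":0,"hand":0},{"tx":0,"ty":0,"tz":-0.25,"ax":0,"ay":0,"az":0,"hand":0},{"tx":0,"ty":0,"tz":-0.4,"ax":0,"ay":0,"az":0,"hand":0},{"tx":0,"ty":0,"tz":-0.5,"ax":0,"ay":0,"az":0,"hand":0},{"tx":0,"ty":0,"tz":-0.5,"ax":0,"ay":0,"az":0,"hand":0}]'; python3 - <<'E'
from h import *
for n in("scene",):
    d=snapshot(n);cv2.imwrite("pics/ab5.png",cv2.resize(d["pixels"][80:280,180:480,::-1],(780,520),interpolation=cv2.INTER_NEAREST))
E
python3 to.py 443.5 346.6 390
```

```text
time: 3.85
tool_pos: [565.8, 31.8, 392.6]
tcp_rot: [-179.9, 0.3, -170.4]
ft_force: [0.9, 0.3, -2.0]
finger_gap: 19.8
t 3.9 tcp [565.5  31.9 390.3] [-179.9    0.2 -170.4] gap 20.4 F [ 0.6  0.8 -3.3] j [  -2.    3.   92.   -0.   85. -102.]
t frac [ 4.520e-01  2.204e+00 -1.000e-03]
```

View pics/ab5.png

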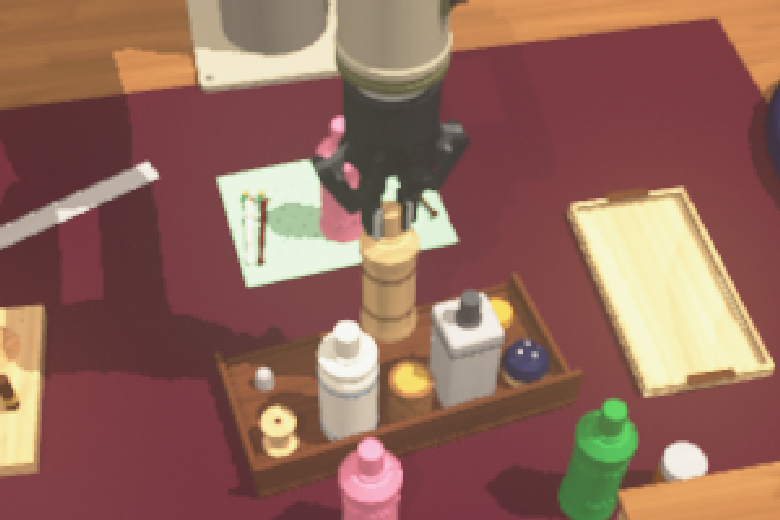

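The canister hangs upright between the fingers at (390,270), clear of its neighbours. I carry it toward the tray's near slot, moving to the front first.

```bash
python3 -m jog '[{"tx":0.1,"ty":0.03,"tz":0,"ax":0,"ay":0,"az":0,"hand":0},{"tx":0.25,"ty":0.12,"tz":0,"ax":0,"ay":0,"az":0,"hand":0},{"tx":0.37,"ty":0.28,"tz":0,"ax":0,"ay":0,"az":0,"hand":0},{"tx":0.43,"ty":0.48,"tz":0,"ax":0,"ay":0,"az":0,"hand":0},{"tx":0.45,"ty":0.7,"tz":0,"ax":0,"ay":0,"az":0,"hand":0}]'
python3 -m jog '[{"tx":0,"ty":0.22,"tz":0,"ax":0,"ay":0,"az":0,"hand":0},{"tx":0,"ty":0.44,"tz":0,"ax":0,"ay":0,"az":0,"hand":0},{"tx":0,"ty":0.66,"tz":0,"ax":0,"ay":0,"az":0,"hand":0},{"tx":0,"ty":0.84,"tz":0,"ax":0,"ay":0,"az":0,"hand":0},{"tx":0,"ty":1,"tz":0,"ax":0,"ay":0,"az":0,"hand":0}]'
python3 to.py 443.5 346.6 390
```

```text
time: 4.32
tool_pos: [479.1, 124.1, 386.3]
tcp_rot: [-180.0, -0.2, -170.5]
ft_force: [-0.2, 0.3, -2.6]
finger_gap: 20.8
time: 4.73
tool_pos: [454.7, 273.7, 386.3]
tcp_rot: [-179.9, -0.2, -170.3]
ft_force: [0.1, 0.2, -2.5]
finger_gap: 20.9
t 4.73 tcp [454.7 273.7 386.3] [-179.9   -0.2 -170.3] gap 20.9 F [ 0.1  0.2 -2.5] j [ 26.  -3.  98.   0.  85. -74.]
t frac [-0.008  0.491 -0.025]
```

```bash
python3 -m jog '[{"tx":0,"ty":0.16,"tz":0,"ax":0,"ay":0,"az":0,"hand":0},{"tx":0,"ty":0.32,"tz":0,"ax":0,"ay":0,"az":0,"hand":0},{"tx":0,"ty":0.44,"tz":0,"ax":0,"ay":0,"az":0,"hand":0},{"tx":0,"ty":0.5,"tz":0,"ax":0,"ay":0,"az":0,"hand":0},{"tx":0,"ty":0.5,"tz":0.05,"ax":0,"ay":0,"az":0,"hand":0}]'
python3 -m jog '[{"tx":0,"ty":0,"tz":0.1,"ax":0,"ay":0,"az":0,"hand":0},{"tx":0,"ty":0,"tz":0.2,"ax":0,"ay":0,"az":0,"hand":0},{"tx":0,"ty":0,"tz":0.3,"ax":0,"ay":0,"az":0,"hand":0},{"tx":0,"ty":0,"tz":0.36,"ax":0,"ay":0,"az":0,"hand":0},{"tx":0,"ty":0,"tz":0.36,"ax":0,"ay":0,"az":0,"hand":0}]'
python3 - <<'E'
from h import *
d=snapshot("scene");cv2.imwrite("pics/ab6.png",cv2.resize(d["pixels"][80:280,280:520,::-1],(720,600),interpolation=cv2.INTER_NEAREST))
E
python3 to.py 443.5 346.6 311
```

```text
time: 5.15
tool_pos: [442.9, 347.5, 380.8]
tcp_rot: [180.0, -0.0, -170.3]
ft_force: [0.4, -0.2, -2.5]
finger_gap: 20.5
time: 5.57
tool_pos: [442.7, 344.4, 323.5]
tcp_rot: [-179.8, -0.3, -170.4]
ft_force: [-0.6, 0.3, -3.2]
finger_gap: 20.6
t 5.62 tcp [443.1 344.9 325.3] [-179.9   -0.2 -170.4] gap 20.2 F [ 0.2  0.4 -2.1] j [ 33.   5.  97.  -0.  79. -67.]
t frac [-0.005  0.011  0.095]
```

View pics/ab6.png

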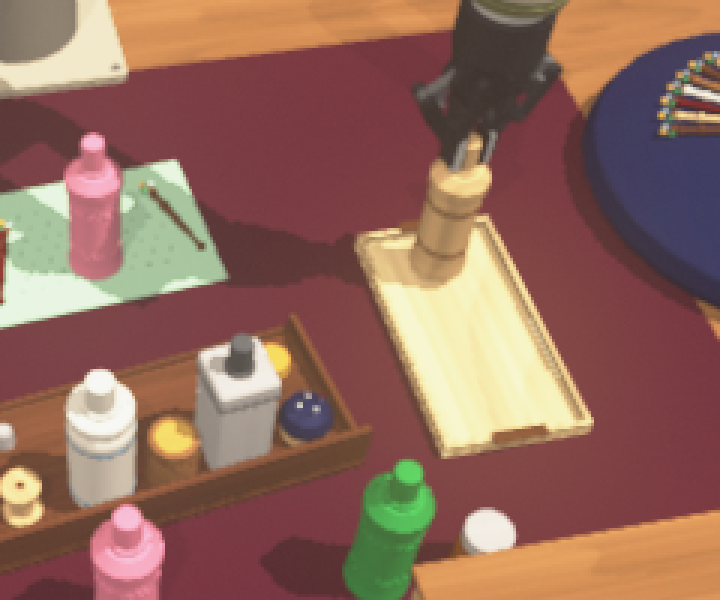

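The canister is upright over the near end of the tray at (440,240). I lower the last 14 mm and watch the force.

```bash
python3 -m jog '[{"tx":0,"ty":0.01,"tz":0.04,"ax":0,"ay":0,"az":0,"hand":0},{"tx":0,"ty":0.01,"tz":0.08,"ax":0,"ay":0,"az":0,"hand":0},{"tx":0,"ty":0.01,"tz":0.1,"ax":0,"ay":0,"az":0,"hand":0},{"tx":0,"ty":0.01,"tz":0.1,"ax":0,"ay":0,"az":0,"hand":0}]'
```

```text
time: 5.95
tool_pos: [443.0, 347.5, 311.7]
tcp_rot: [-180.0, -0.0, -170.4]
ft_force: [-0.3, 0.2, -3.1]
finger_gap: 20.5
```

```bash
python3 -m jog '[{"tx":0,"ty":0,"tz":0.012,"ax":0,"ay":0,"az":0,"hand":0},{"tx":0,"ty":0,"tz":0.012,"ax":0,"ay":0,"az":0,"hand":0},{"tx":0,"ty":0,"tz":0.012,"ax":0,"ay":0,"az":0,"hand":0}]'
```

```text
time: 6.2
tool_pos: [443.2, 347.7, 310.9]
tcp_rot: [180.0, 0.0, -170.4]
ft_force: [0.7, 1.1, -2.9]
finger_gap: 20.5
```

```bash
python3 -m jog '[{"tx":0,"ty":0,"tz":0.01,"ax":0,"ay":0,"az":0,"hand":0},{"tx":0,"ty":0,"tz":0.014,"ax":0,"ay":0,"az":0,"hand":0},{"tx":0,"ty":0,"tz":0.014,"ax":0,"ay":0,"az":0,"hand":0}]'
```

```text
time: 6.45
tool_pos: [443.5, 347.9, 309.8]
tcp_rot: [179.9, 0.1, -170.4]
ft_force: [-0.3, 0.6, 4.9]
finger_gap: 20.3
```

It has touched down, with Fz going from −3 to +5 N. I release and rise.

```bash
python3 -m jog '[{"tx":0,"ty":0,"tz":0,"ax":0,"ay":0,"az":0,"hand":0.3},{"tx":0,"ty":0,"tz":0,"ax":0,"ay":0,"az":0,"hand":0.6},{"tx":0,"ty":0,"tz":0,"ax":0,"ay":0,"az":0,"hand":0.7},{"tx":0,"ty":0,"tz":0,"ax":0,"ay":0,"az":0,"hand":0.7},{"tx":0,"ty":0,"tz":-0.05,"ax":0,"ay":0,"az":0,"hand":0.7}]'
python3 -m jog '[{"tx":0,"ty":0,"tz":-0.15,"ax":0,"ay":0,"az":0,"hand":0.7},{"tx":0,"ty":0,"tz":-0.3,"ax":0,"ay":0,"az":0,"hand":0.7},{"tx":0,"ty":0,"tz":-0.45,"ax":0,"ay":0,"az":0,"hand":0.7},{"tx":0,"ty":0,"tz":-0.5,"ax":0,"ay":0,"az":0,"hand":0.7}]'
python3 to.py 606 97 395
```

```text
time: 6.87
tool_pos: [442.6, 347.2, 314.4]
tcp_rot: [-179.9, -0.2, -170.4]
ft_force: [0.6, -1.1, -0.3]
finger_gap: 59.6
time: 7.2
tool_pos: [443.8, 348.0, 395.6]
tcp_rot: [179.9, 0.3, -170.4]
ft_force: [1.6, 0.4, 0.4]
finger_gap: 59.6
t 7.2 tcp [443.8 348.  395.6] [ 179.9    0.3 -170.4] gap 59.6 F [1.6 0.4 0.4] j [ 33.   2.  92.  -0.  86. -67.]
t frac [-0.787 -1.83   0.004]
```

```bash
python3 to.py 605.5 98.5 395; python3 -m jog '[{"tx":-0.1,"ty":-0.25,"tz":0,"ax":0,"ay":0,"az":0,"hand":0.7},{"tx":-0.2,"ty":-0.5,"tz":0,"ax":0,"ay":0,"az":0,"hand":0.7},{"tx":-0.3,"ty":-0.7,"tz":0,"ax":0,"ay":0,"az":0,"hand":0.7},{"tx":-0.4,"ty":-0.92,"tz":0,"ax":0,"ay":0,"az":0,"hand":0.7},{"tx":-0.4,"ty":-0.92,"tz":0,"ax":0,"ay":0,"az":0,"hand":0.7}]'
python3 -m jog '[{"tx":-0.1,"ty":-0.25,"tz":0,"ax":0,"ay":0,"az":0,"hand":0.7},{"tx":-0.2,"ty":-0.5,"tz":0,"ax":0,"ay":0,"az":0,"hand":0.7},{"tx":-0.32,"ty":-0.7,"tz":0,"ax":0,"ay":0,"az":0,"hand":0.7},{"tx":-0.38,"ty":-0.9,"tz":0,"ax":0,"ay":0,"az":0,"hand":0.7},{"tx":-0.38,"ty":-0.9,"tz":0,"ax":0,"ay":0,"az":0,"hand":0.7}]'
python3 -m jog '[{"tx":0,"ty":0,"tz":0.1,"ax":0,"ay":0,"az":0,"hand":0.6},{"tx":0,"ty":0,"tz":0.2,"ax":0,"ay":0,"az":0,"hand":0.6},{"tx":0,"ty":0,"tz":0.25,"ax":0,"ay":0,"az":0,"hand":0.6},{"tx":0,"ty":0,"tz":0.25,"ax":0,"ay":0,"az":0,"hand":0.6}]'
python3 to.py 605.5 98.5 304
```

```text
t 7.2 tcp [443.8 348.  395.6] [ 179.9    0.3 -170.4] gap 59.6 F [1.6 0.4 0.4] j [ 33.   2.  92.  -0.  86. -67.]
t frac [-0.785 -1.82   0.004] 
time: 7.62
tool_pos: [527.9, 216.8, 390.6]
tcp_rot: [-179.9, 0.0, -170.6]
ft_force: [0.8, -0.1, -0.9]
finger_gap: 59.7
time: 8.03
tool_pos: [605.8, 93.4, 390.3]
tcp_rot: [-179.9, -0.0, -170.6]
ft_force: [0.8, -0.4, -0.4]
finger_gap: 60.0
time: 8.37
tool_pos: [603.0, 98.4, 350.5]
tcp_rot: [180.0, -0.3, -170.4]
ft_force: [-0.6, 0.1, -0.3]
finger_gap: 51.3
t 8.37 tcp [603.   98.4 350.5] [ 180.    -0.3 -170.4] gap 51.3 F [-0.6  0.1 -0.3] j [  4.  11.  87.   0.  82. -95.]
t frac [-0.018 -0.002  0.31 ]
```

```bash
python3 -m jog '[{"tx":0,"ty":0,"tz":0.1,"ax":0,"ay":0,"az":0,"hand":0.6},{"tx":0,"ty":0,"tz":0.15,"ax":0,"ay":0,"az":0,"hand":0.6},{"tx":0,"ty":0,"tz":0.15,"ax":0,"ay":0,"az":0,"hand":0.6},{"tx":0,"ty":0,"tz":0.15,"ax":0,"ay":0,"az":0,"hand":0.6}]'
python3 - <<'E'
from h import *
d=snapshot("scene");u,v=map(int,proj(d,[608,99,155]));cv2.imwrite("pics/ab7.png",cv2.resize(d["pixels"][v-35:v+35,u-35:u+35,::-1],(560,560),interpolation=cv2.INTER_NEAREST))
E
python3 to.py 605.5 98.5 305
```

```text
time: 8.7
tool_pos: [603.8, 98.3, 330.9]
tcp_rot: [180.0, -0.1, -170.4]
ft_force: [0.5, 0.2, 0.6]
finger_gap: 51.2
t 8.75 tcp [604.1  98.2 331.6] [-180.     0.  -170.4] gap 51.2 F [0.9 1.1 0.1] j [  4.  12.  88.  -0.  80. -95.]
t frac [-0.01   0.     0.178]
```

View pics/ab7.png

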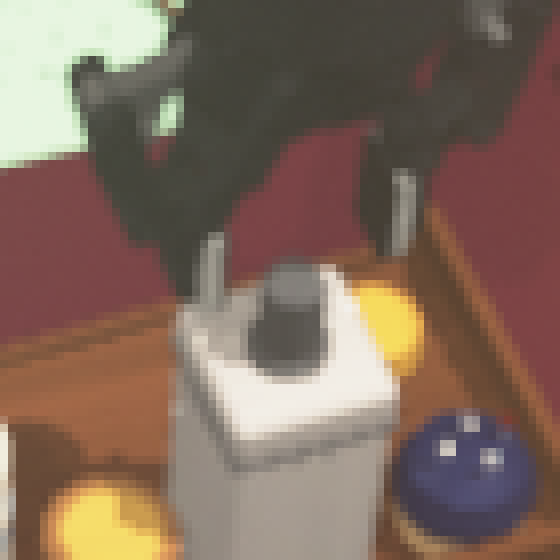

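```bash
python3 -m jog '[{"tx":-0.01,"ty":-0.01,"tz":0.05,"ax":0,"ay":0,"az":0,"hand":0.6},{"tx":-0.01,"ty":-0.02,"tz":0.11,"ax":0,"ay":0,"az":0,"hand":0.6},{"tx":-0.01,"ty":-0.02,"tz":0.14,"ax":0,"ay":0,"az":0,"hand":0.6},{"tx":-0.01,"ty":-0.02,"tz":0.14,"ax":0,"ay":0,"az":0,"hand":0.6}]'
python3 - <<'E'
from h import *
d=snapshot("scene");u,v=map(int,proj(d,[608,99,155]));cv2.imwrite("pics/ab8.png",cv2.resize(d["pixels"][v-35:v+35,u-35:u+35,::-1],(560,560),interpolation=cv2.INTER_NEAREST))
E
python3 to.py 605.5 98.5 305
```

```text
time: 9.08
tool_pos: [605.4, 95.0, 307.9]
tcp_rot: [180.0, -0.2, -170.4]
ft_force: [-0.9, 0.1, -0.2]
finger_gap: 51.3
t 9.13 tcp [605.6  95.1 308.7] [ 1.800e+02 -1.000e-01 -1.704e+02] gap 51.1 F [-0.1  0.6  0.3] j [  4.  13.  89.   0.  78. -95.]
t frac [-0.003  0.023  0.025]
```

View pics/ab8.png

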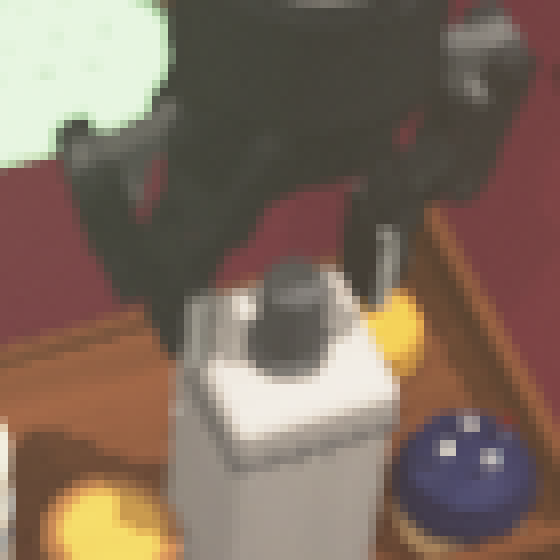

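The pads straddle the knob evenly, crop tips at (205,355) and (385,298), knob at (290,320). I close.

```bash
python3 -m jog '[{"tx":0,"ty":0,"tz":0.015,"ax":0,"ay":0,"az":0,"hand":0},{"tx":0,"ty":0,"tz":0.015,"ax":0,"ay":0,"az":0,"hand":0},{"tx":0,"ty":0,"tz":0.015,"ax":0,"ay":0,"az":0,"hand":0},{"tx":0,"ty":0,"tz":0.015,"ax":0,"ay":0,"az":0,"hand":0},{"tx":0,"ty":0,"tz":0.015,"ax":0,"ay":0,"az":0,"hand":0}]';python3 -m jog '[{"tx":0,"ty":0,"tz":0,"ax":0,"ay":0,"az":0,"hand":0},{"tx":0,"ty":0,"tz":0,"ax":0,"ay":0,"az":0,"hand":0}]'
python3 - <<'E'
from h import *
d=snapshot("scene");u,v=map(int,proj(d,[608,99,155]));cv2.imwrite("pics/ab9.png",cv2.resize(d["pixels"][v-35:v+35,u-35:u+35,::-1],(560,560),interpolation=cv2.INTER_NEAREST))
E
python3 to.py 599.5 346.6 385
```

```text
time: 9.55
tool_pos: [606.0, 95.3, 307.8]
tcp_rot: [180.0, 0.0, -170.4]
ft_force: [-0.2, 1.4, -1.9]
finger_gap: 18.1
time: 9.72
tool_pos: [606.0, 95.3, 307.8]
tcp_rot: [180.0, -0.0, -170.4]
ft_force: [-0.5, 0.5, -1.0]
finger_gap: 18.4
t 9.77 tcp [606.   95.3 307.8] [ 180.     0.  -170.4] gap 18.4 F [-0.   1.1 -2.1] j [  4.  13.  89.   0.  78. -95.]
t frac [-0.237  1.659 -0.514]
```

View pics/ab9.png

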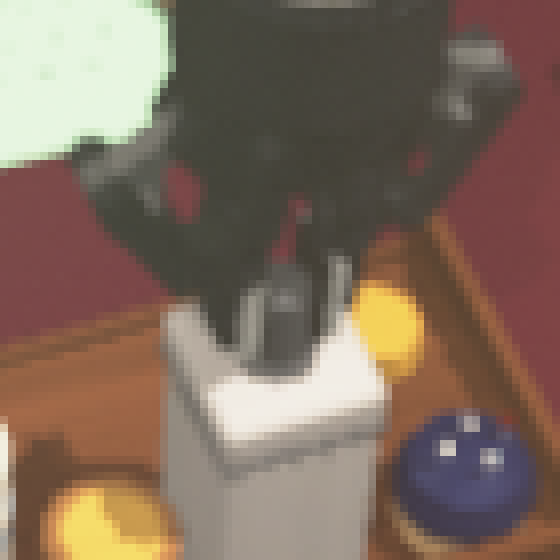

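The knob is held with an 18.4 mm gap. The body slid about 12 crop px on closing, roughly 3.5 mm toward −y, and I will put that back on return. Now I lift and carry to the far slot.

```bash
python3 -m jog '[{"tx":0,"ty":0,"tz":-0.1,"ax":0,"ay":0,"az":0,"hand":0},{"tx":0,"ty":0,"tz":-0.25,"ax":0,"ay":0,"az":0,"hand":0},{"tx":0,"ty":0,"tz":-0.4,"ax":0,"ay":0,"az":0,"hand":0},{"tx":0,"ty":0,"tz":-0.5,"ax":0,"ay":0,"az":0,"hand":0},{"tx":0,"ty":0,"tz":-0.5,"ax":0,"ay":0,"az":0,"hand":0}]'
python3 -m jog '[{"tx":0,"ty":0.05,"tz":0,"ax":0,"ay":0,"az":0,"hand":0},{"tx":-0.03,"ty":0.18,"tz":0,"ax":0,"ay":0,"az":0,"hand":0},{"tx":-0.06,"ty":0.36,"tz":0,"ax":0,"ay":0,"az":0,"hand":0},{"tx":-0.09,"ty":0.56,"tz":0,"ax":0,"ay":0,"az":0,"hand":0},{"tx":-0.12,"ty":0.76,"tz":0,"ax":0,"ay":0,"az":0,"hand":0}]'
python3 -m jog '[{"tx":-0.04,"ty":0.22,"tz":0,"ax":0,"ay":0,"az":0,"hand":0},{"tx":-0.08,"ty":0.44,"tz":0,"ax":0,"ay":0,"az":0,"hand":0},{"tx":-0.12,"ty":0.66,"tz":0,"ax":0,"ay":0,"az":0,"hand":0},{"tx":-0.12,"ty":0.82,"tz":0,"ax":0,"ay":0,"az":0,"hand":0},{"tx":-0.12,"ty":0.88,"tz":0,"ax":0,"ay":0,"az":0,"hand":0}]'
python3 -m jog '[{"tx":0,"ty":0,"tz":0.05,"ax":0,"ay":0,"az":0,"hand":0},{"tx":0,"ty":0,"tz":0.15,"ax":0,"ay":0,"az":0,"hand":0},{"tx":0,"ty":0,"tz":0.25,"ax":0,"ay":0,"az":0,"hand":0},{"tx":0,"ty":0,"tz":0.35,"ax":0,"ay":0,"az":0,"hand":0},{"tx":0,"ty":0,"tz":0.35,"ax":0,"ay":0,"az":0,"hand":0}]'
python3 - <<'E'
from h import *
d=snapshot("scene");cv2.imwrite("pics/ab10.png",cv2.resize(d["pixels"][80:280,280:520,::-1],(720,600),interpolation=cv2.INTER_NEAREST))
E
python3 to.py 599.5 346.6 303
```

```text
time: 10.18
tool_pos: [607.0, 95.3, 387.2]
tcp_rot: [-180.0, 0.4, -170.4]
ft_force: [1.1, 1.0, -1.5]
finger_gap: 18.9
time: 10.6
tool_pos: [604.0, 211.8, 379.9]
tcp_rot: [-180.0, -0.2, -170.4]
ft_force: [0.0, 0.8, -2.5]
finger_gap: 18.4
time: 11.02
tool_pos: [598.6, 347.8, 379.4]
tcp_rot: [180.0, -0.2, -170.2]
ft_force: [-0.2, 0.2, -2.5]
finger_gap: 18.4
time: 11.43
tool_pos: [599.3, 341.7, 323.8]
tcp_rot: [-179.8, -0.5, -170.5]
ft_force: [-1.4, -1.1, -5.4]
finger_gap: 18.4
t 11.48 tcp [599.6 342.  325.9] [-179.9   -0.4 -170.5] gap 18.5 F [-0.1 -0.4 -3. ] j [ 25.  24.  74.  -0.  82. -74.]
t frac [-0.005  0.031  0.153]
```

View pics/ab10.png

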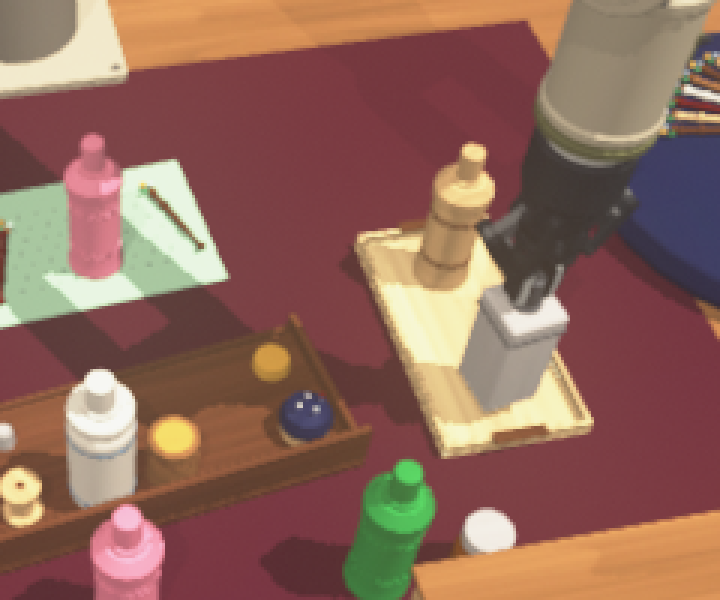

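The caddy is over the far slot at (515,350) and the canister stands upright at (450,220). The pincushion is unmoved at (305,415). I lower.

```bash
python3 -m jog '[{"tx":-0.005,"ty":0.02,"tz":0.06,"ax":0,"ay":0,"az":0,"hand":0},{"tx":-0.005,"ty":0.02,"tz":0.11,"ax":0,"ay":0,"az":0,"hand":0},{"tx":-0.005,"ty":0.02,"tz":0.15,"ax":0,"ay":0,"az":0,"hand":0},{"tx":-0.005,"ty":0.02,"tz":0.155,"ax":0,"ay":0,"az":0,"hand":0},{"tx":-0.005,"ty":0.02,"tz":0.155,"ax":0,"ay":0,"az":0,"hand":0}]'
```

```text
time: 11.9
tool_pos: [600.6, 346.7, 306.3]
tcp_rot: [-180.0, -0.1, -170.4]
ft_force: [0.1, -0.4, -3.6]
finger_gap: 18.3
```

```bash
python3 -m jog '[{"tx":0,"ty":0,"tz":0.015,"ax":0,"ay":0,"az":0,"hand":0},{"tx":0,"ty":0,"tz":0.024,"ax":0,"ay":0,"az":0,"hand":0},{"tx":0,"ty":0,"tz":0.024,"ax":0,"ay":0,"az":0,"hand":0},{"tx":0,"ty":0,"tz":0.024,"ax":0,"ay":0,"az":0,"hand":0}]'
```

```text
time: 12.23
tool_pos: [600.7, 346.9, 303.6]
tcp_rot: [180.0, 0.0, -170.4]
ft_force: [1.0, -0.5, -3.7]
finger_gap: 18.2
```

```bash
python3 -m jog '[{"tx":0,"ty":0,"tz":0.012,"ax":0,"ay":0,"az":0,"hand":0},{"tx":0,"ty":0,"tz":0.012,"ax":0,"ay":0,"az":0,"hand":0},{"tx":0,"ty":0,"tz":0.012,"ax":0,"ay":0,"az":0,"hand":0}]'
```

```text
time: 12.48
tool_pos: [601.0, 347.1, 302.8]
tcp_rot: [180.0, 0.1, -170.4]
ft_force: [0.1, 1.2, 2.6]
finger_gap: 18.2
```

Contact. I release, rise, and head for the china jar. The top view put it at (625,−18), and the closing bias suggests y of about −16.

```bash
python3 -m jog '[{"tx":0,"ty":0,"tz":0,"ax":0,"ay":0,"az":0,"hand":0.3},{"tx":0,"ty":0,"tz":0,"ax":0,"ay":0,"az":0,"hand":0.6},{"tx":0,"ty":0,"tz":0,"ax":0,"ay":0,"az":0,"hand":0.7},{"tx":0,"ty":0,"tz":0,"ax":0,"ay":0,"az":0,"hand":0.7},{"tx":0,"ty":0,"tz":-0.05,"ax":0,"ay":0,"az":0,"hand":0.7}]'
python3 -m jog '[{"tx":0,"ty":0,"tz":-0.15,"ax":0,"ay":0,"az":0,"hand":0.7},{"tx":0,"ty":0,"tz":-0.3,"ax":0,"ay":0,"az":0,"hand":0.7},{"tx":0,"ty":0,"tz":-0.45,"ax":0,"ay":0,"az":0,"hand":0.7},{"tx":0,"ty":0,"tz":-0.5,"ax":0,"ay":0,"az":0,"hand":0.7},{"tx":0,"ty":0,"tz":-0.5,"ax":0,"ay":0,"az":0,"hand":0.7}]'
python3 to.py 625.5 -16.5 390
```

```text
time: 12.9
tool_pos: [600.2, 346.6, 307.2]
tcp_rot: [-179.9, -0.2, -170.4]
ft_force: [-0.3, -0.7, 0.3]
finger_gap: 59.9
time: 13.32
tool_pos: [601.4, 347.2, 388.1]
tcp_rot: [179.9, 0.3, -170.4]
ft_force: [-0.1, 0.6, 0.7]
finger_gap: 59.8
t 13.32 tcp [601.4 347.2 388.1] [ 179.9    0.3 -170.4] gap 59.8 F [-0.1  0.6  0.7] j [ 26.  22.  70.  -0.  88. -74.]
t frac [ 0.246 -2.418 -0.018]
```

```bash
python3 -m jog '[{"tx":0.02,"ty":-0.25,"tz":0,"ax":0,"ay":0,"az":0,"hand":0.7},{"tx":0.04,"ty":-0.5,"tz":0,"ax":0,"ay":0,"az":0,"hand":0.7},{"tx":0.08,"ty":-0.75,"tz":0,"ax":0,"ay":0,"az":0,"hand":0.7},{"tx":0.1,"ty":-1,"tz":0,"ax":0,"ay":0,"az":0,"hand":0.7},{"tx":0.1,"ty":-1,"tz":0,"ax":0,"ay":0,"az":0,"hand":0.7}]'
python3 -m jog '[{"tx":0.02,"ty":-0.25,"tz":0,"ax":0,"ay":0,"az":0,"hand":0.7},{"tx":0.04,"ty":-0.5,"tz":0,"ax":0,"ay":0,"az":0,"hand":0.7},{"tx":0.08,"ty":-0.75,"tz":0,"ax":0,"ay":0,"az":0,"hand":0.7},{"tx":0.1,"ty":-1,"tz":0,"ax":0,"ay":0,"az":0,"hand":0.7},{"tx":0.1,"ty":-1,"tz":0,"ax":0,"ay":0,"az":0,"hand":0.7}]'
python3 -m jog '[{"tx":0.02,"ty":-0.2,"tz":0,"ax":0,"ay":0,"az":0,"hand":0.7},{"tx":0.046,"ty":-0.36,"tz":0,"ax":0,"ay":0,"az":0,"hand":0.7},{"tx":0.046,"ty":-0.418,"tz":0.1,"ax":0,"ay":0,"az":0,"hand":0.7},{"tx":0.046,"ty":-0.418,"tz":0.2,"ax":0,"ay":0,"az":0,"hand":0.65},{"tx":0.046,"ty":-0.418,"tz":0.25,"ax":0,"ay":0,"az":0,"hand":0.65}]'
python3 -m jog '[{"tx":0,"ty":0,"tz":0.1,"ax":0,"ay":0,"az":0,"hand":0.65},{"tx":0,"ty":0,"tz":0.1,"ax":0,"ay":0,"az":0,"hand":0.65},{"tx":0,"ty":0,"tz":0.1,"ax":0,"ay":0,"az":0,"hand":0.65},{"tx":0,"ty":0,"tz":0.1,"ax":0,"ay":0,"az":0,"hand":0.65}]'
python3 - <<'E'
from h import *
d=snapshot("scene");u,v=map(int,proj(d,[628,-16,155]));cv2.imwrite("pics/ab11.png",cv2.resize(d["pixels"][v-35:v+35,u-35:u+35,::-1],(560,560),interpolation=cv2.INTER_NEAREST))
E
python3 to.py 625.5 -16.5 312
```

```text
time: 13.73
tool_pos: [611.4, 190.3, 382.0]
tcp_rot: [-179.8, -0.2, -170.7]
ft_force: [0.3, 0.8, 0.4]
finger_gap: 59.8
time: 14.15
tool_pos: [621.2, 40.0, 382.2]
tcp_rot: [-179.9, -0.2, -170.7]
ft_force: [-0.3, 0.5, 0.1]
finger_gap: 59.7
time: 14.57
tool_pos: [624.1, -17.4, 343.0]
tcp_rot: [179.9, -0.2, -170.5]
ft_force: [-0.7, 0.1, -0.5]
finger_gap: 55.5
time: 14.9
tool_pos: [624.9, -16.4, 331.8]
tcp_rot: [180.0, -0.0, -170.4]
ft_force: [1.0, 0.1, 0.3]
finger_gap: 55.5
t 14.95 tcp [625.1 -16.4 332.5] [-1.800e+02  1.000e-01 -1.704e+02] gap 55.7 F [ 0.3 -0.   0.1] j [  -6.   14.   86.    0.   80. -106.]
t frac [-0.002 -0.001  0.137]
```

View pics/ab11.png

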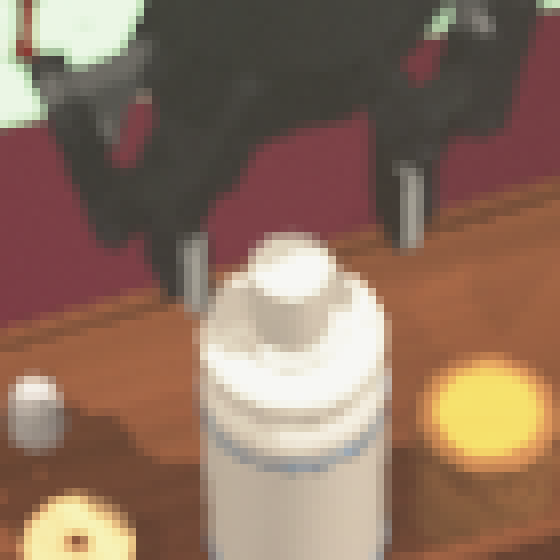

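The pad inner edges are at crop x 207 and 400, with the knob at 292. Since the previous two bodies slid toward −y on closing, this slight +y bias should be right. I descend and grip.

```bash
python3 -m jog '[{"tx":0,"ty":0,"tz":0.05,"ax":0,"ay":0,"az":0,"hand":0.65},{"tx":0,"ty":0,"tz":0.1,"ax":0,"ay":0,"az":0,"hand":0.65},{"tx":0,"ty":0,"tz":0.135,"ax":0,"ay":0,"az":0,"hand":0.65},{"tx":0,"ty":0,"tz":0.135,"ax":0,"ay":0,"az":0,"hand":0.65},{"tx":0,"ty":0,"tz":0.135,"ax":0,"ay":0,"az":0,"hand":0.65}]'
python3 to.py
python3 -m jog '[{"tx":0,"ty":0,"tz":0,"ax":0,"ay":0,"az":0,"hand":0},{"tx":0,"ty":0,"tz":0,"ax":0,"ay":0,"az":0,"hand":0},{"tx":0,"ty":0,"tz":0,"ax":0,"ay":0,"az":0,"hand":0},{"tx":0,"ty":0,"tz":0,"ax":0,"ay":0,"az":0,"hand":0},{"tx":0,"ty":0,"tz":0,"ax":0,"ay":0,"az":0,"hand":0}]' 60;python3 -m jog '[{"tx":0,"ty":0,"tz":0,"ax":0,"ay":0,"az":0,"hand":0},{"tx":0,"ty":0,"tz":0,"ax":0,"ay":0,"az":0,"hand":0}]'
python3 - <<'E'
from h import *
d=snapshot("scene");u,v=map(int,proj(d,[628,-16,155]));cv2.imwrite("pics/ab12.png",cv2.resize(d["pixels"][v-35:v+35,u-35:u+35,::-1],(560,560),interpolation=cv2.INTER_NEAREST))
E
python3 to.py 521.5 346.6 390
```

```text
time: 15.37
tool_pos: [624.5, -16.9, 310.5]
tcp_rot: [180.0, -0.1, -170.4]
ft_force: [-0.1, 0.2, 0.1]
finger_gap: 55.2
t 15.37 tcp [624.5 -16.9 310.5] [ 1.800e+02 -1.000e-01 -1.704e+02] gap 55.2 F [-0.1  0.2  0.1] j [  -6.   15.   87.    0.   78. -106.]
time: 15.78
tool_pos: [625.1, -17.0, 312.1]
tcp_rot: [-180.0, 0.1, -170.4]
ft_force: [0.5, 0.0, 2.7]
finger_gap: 22.0
time: 15.95
tool_pos: [625.1, -17.0, 312.1]
tcp_rot: [-180.0, 0.1, -170.4]
ft_force: [0.4, -0.3, 4.3]
finger_gap: 21.7
t 16.0 tcp [625.1 -17.  312.1] [-1.800e+02  1.000e-01 -1.704e+02] gap 22.2 F [ 0.7 -1.3  5.4] j [  -6.   15.   87.   -0.   78. -106.]
t frac [ 0.276  2.505 -0.521]
```

View pics/ab12.png

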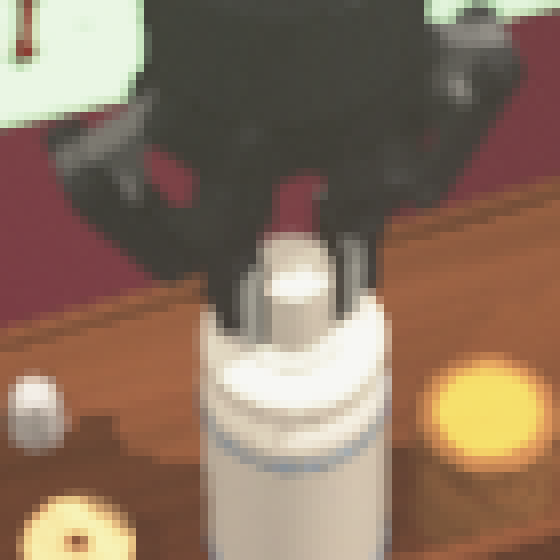

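The jar is centred between the pads and did not move on closing (gap 21.7 mm). I lift and carry it to the middle slot.

```bash
python3 -m jog '[{"tx":0,"ty":0,"tz":-0.1,"ax":0,"ay":0,"az":0,"hand":0},{"tx":0,"ty":0,"tz":-0.25,"ax":0,"ay":0,"az":0,"hand":0},{"tx":0,"ty":0,"tz":-0.4,"ax":0,"ay":0,"az":0,"hand":0},{"tx":0,"ty":0,"tz":-0.52,"ax":0,"ay":0,"az":0,"hand":0},{"tx":0,"ty":0,"tz":-0.52,"ax":0,"ay":0,"az":0,"hand":0}]'
python3 -m jog '[{"tx":0.03,"ty":0.05,"tz":0,"ax":0,"ay":0,"az":0,"hand":0},{"tx":0.08,"ty":0.18,"tz":0,"ax":0,"ay":0,"az":0,"hand":0},{"tx":0.14,"ty":0.36,"tz":0,"ax":0,"ay":0,"az":0,"hand":0},{"tx":0.2,"ty":0.56,"tz":0,"ax":0,"ay":0,"az":0,"hand":0},{"tx":0.25,"ty":0.76,"tz":0,"ax":0,"ay":0,"az":0,"hand":0}]'
python3 -m jog '[{"tx":0.02,"ty":0.2,"tz":0,"ax":0,"ay":0,"az":0,"hand":0},{"tx":0.026,"ty":0.4,"tz":0,"ax":0,"ay":0,"az":0,"hand":0},{"tx":0.026,"ty":0.6,"tz":0,"ax":0,"ay":0,"az":0,"hand":0},{"tx":0.026,"ty":0.8,"tz":0,"ax":0,"ay":0,"az":0,"hand":0},{"tx":0.026,"ty":0.97,"tz":0,"ax":0,"ay":0,"az":0,"hand":0}]'
python3 to.py 521.5 346.6 390
```

```text
time: 16.42
tool_pos: [625.6, -16.9, 393.3]
tcp_rot: [-179.9, 0.3, -170.4]
ft_force: [0.9, 0.2, -1.9]
finger_gap: 22.2
time: 16.83
tool_pos: [566.9, 90.3, 385.9]
tcp_rot: [180.0, -0.3, -170.4]
ft_force: [0.6, 0.5, -2.5]
finger_gap: 22.4
time: 17.25
tool_pos: [538.8, 234.1, 386.1]
tcp_rot: [-180.0, -0.3, -170.3]
ft_force: [-0.1, -0.7, -2.5]
finger_gap: 21.6
t 17.25 tcp [538.8 234.1 386.1] [-180.    -0.3 -170.3] gap 21.6 F [-0.1 -0.7 -2.5] j [ 18.   6.  89.   0.  85. -81.]
t frac [-0.012  0.759 -0.026]
```

```bash
python3 -m jog '[{"tx":0,"ty":0.17,"tz":0,"ax":0,"ay":0,"az":0,"hand":0},{"tx":0,"ty":0.35,"tz":0,"ax":0,"ay":0,"az":0,"hand":0},{"tx":0,"ty":0.53,"tz":0,"ax":0,"ay":0,"az":0,"hand":0},{"tx":0,"ty":0.67,"tz":0,"ax":0,"ay":0,"az":0,"hand":0},{"tx":0,"ty":0.76,"tz":0,"ax":0,"ay":0,"az":0,"hand":0}]'
python3 -m jog '[{"tx":0,"ty":0,"tz":0,"ax":0,"ay":0,"az":0,"hand":0},{"tx":0,"ty":0,"tz":0.1,"ax":0,"ay":0,"az":0,"hand":0},{"tx":0,"ty":0,"tz":0.2,"ax":0,"ay":0,"az":0,"hand":0},{"tx":0,"ty":0,"tz":0.3,"ax":0,"ay":0,"az":0,"hand":0},{"tx":0,"ty":0,"tz":0.36,"ax":0,"ay":0,"az":0,"hand":0}]'
python3 -m jog '[{"tx":0,"ty":0,"tz":0,"ax":0,"ay":0,"az":0,"hand":0},{"tx":0,"ty":0,"tz":0.0,"ax":0,"ay":0,"az":0,"hand":0}]'
python3 - <<'E'
from h import *
d=snapshot("scene");cv2.imwrite("pics/ab13.png",cv2.resize(d["pixels"][80:280,280:520,::-1],(720,600),interpolation=cv2.INTER_NEAREST))
E
python3 to.py 521.5 346.6 307
```

```text
time: 17.67
tool_pos: [519.8, 346.5, 386.0]
tcp_rot: [-180.0, -0.3, -170.3]
ft_force: [-0.1, -0.7, -2.8]
finger_gap: 22.1
time: 18.08
tool_pos: [520.9, 343.3, 331.8]
tcp_rot: [-179.9, -0.3, -170.4]
ft_force: [0.1, 0.1, -4.6]
finger_gap: 21.9
time: 18.25
tool_pos: [521.4, 343.8, 334.2]
tcp_rot: [-179.9, -0.1, -170.4]
ft_force: [0.3, -0.3, -3.1]
finger_gap: 22.2
t 18.3 tcp [521.8 344.1 335.5] [-180.    -0.  -170.4] gap 22.1 F [ 0.7 -0.8 -4. ] j [ 29.  14.  86.  -0.  81. -71.]
t frac [-0.001  0.017  0.19 ]
```

View pics/ab13.png

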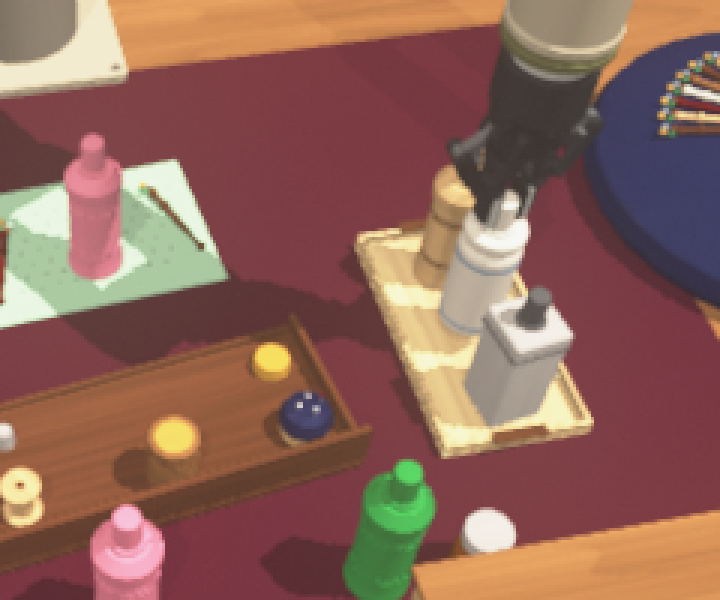

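The jar is between the canister and the caddy at (485,265) with clear gaps. I lower it.

```bash
python3 -m jog '[{"tx":0,"ty":0.01,"tz":0.07,"ax":0,"ay":0,"az":0,"hand":0},{"tx":0,"ty":0.01,"tz":0.14,"ax":0,"ay":0,"az":0,"hand":0},{"tx":0,"ty":0.01,"tz":0.19,"ax":0,"ay":0,"az":0,"hand":0},{"tx":0,"ty":0.01,"tz":0.19,"ax":0,"ay":0,"az":0,"hand":0},{"tx":0,"ty":0.01,"tz":0.19,"ax":0,"ay":0,"az":0,"hand":0}]'
python3 -m jog '[{"tx":0,"ty":0,"tz":0.005,"ax":0,"ay":0,"az":0,"hand":0},{"tx":0,"ty":0,"tz":0.005,"ax":0,"ay":0,"az":0,"hand":0}]'
```

```text
time: 18.72
tool_pos: [521.3, 345.9, 306.1]
tcp_rot: [-180.0, -0.1, -170.4]
ft_force: [-0.7, 0.6, -3.9]
finger_gap: 21.9
time: 18.88
tool_pos: [521.4, 345.9, 305.9]
tcp_rot: [-180.0, -0.0, -170.4]
ft_force: [1.2, -0.3, -2.0]
finger_gap: 21.9
```

```bash
python3 -m jog '[{"tx":0,"ty":0,"tz":0.01,"ax":0,"ay":0,"az":0,"hand":0},{"tx":0,"ty":0,"tz":0.01,"ax":0,"ay":0,"az":0,"hand":0},{"tx":0,"ty":0,"tz":0.01,"ax":0,"ay":0,"az":0,"hand":0}]'
```

```text
time: 19.13
tool_pos: [521.8, 346.0, 305.9]
tcp_rot: [180.0, 0.1, -170.4]
ft_force: [-1.4, -1.5, 5.6]
finger_gap: 22.0
```

Contact. I release and rise, then look from above.

```bash
python3 -m jog '[{"tx":0,"ty":0,"tz":0,"ax":0,"ay":0,"az":0,"hand":0.3},{"tx":0,"ty":0,"tz":0,"ax":0,"ay":0,"az":0,"hand":0.6},{"tx":0,"ty":0,"tz":0,"ax":0,"ay":0,"az":0,"hand":0.7},{"tx":0,"ty":0,"tz":0,"ax":0,"ay":0,"az":0,"hand":0.7},{"tx":0,"ty":0,"tz":-0.05,"ax":0,"ay":0,"az":0,"hand":0.7}]'
python3 -m jog '[{"tx":0,"ty":0,"tz":-0.15,"ax":0,"ay":0,"az":0,"hand":0.7},{"tx":0,"ty":0,"tz":-0.3,"ax":0,"ay":0,"az":0,"hand":0.7},{"tx":0,"ty":0,"tz":-0.45,"ax":0,"ay":0,"az":0,"hand":0.7},{"tx":0,"ty":0,"tz":-0.5,"ax":0,"ay":0,"az":0,"hand":0.7},{"tx":0,"ty":0,"tz":-0.5,"ax":0,"ay":0,"az":0,"hand":0.7}]'
python3 -m jog '[{"tx":0,"ty":-0.25,"tz":0,"ax":0,"ay":0,"az":0,"hand":0.7},{"tx":0,"ty":-0.5,"tz":0,"ax":0,"ay":0,"az":0,"hand":0.7},{"tx":0,"ty":-0.75,"tz":0,"ax":0,"ay":0,"az":0,"hand":0.8},{"tx":0,"ty":-1,"tz":0,"ax":0,"ay":0,"az":0,"hand":1},{"tx":0,"ty":-1,"tz":0,"ax":0,"ay":0,"az":0,"hand":1}]'
python3 - <<'E'
from h import *
for n in("scene","top"):
    d=snapshot(n);cv2.imwrite(f"pics/{n}1.png",d["pixels"][:,:,::-1]);np.savez(f"{n}1.npz",**d)
    hsv=cv2.cvtColor(d["pixels"],cv2.COLOR_RGB2HSV);w=cloud(d);H,S,V=[hsv[...,i] for i in range(3)]
    m=((w[...,0]>480)&(w[...,0]<680)&(w[...,1]>-120)&(w[...,1]<190)&(H>17)&(H<32)&(S>130)&(V>150)).astype(np.uint8)
    k,l,st,ce=cv2.connectedComponentsWithStats(m)
    for i in range(1,k):
        if st[i,4]>15: print(n,ce[i].round(1),st[i],ray(d,*ce[i],66).round(1),np.nanmedian(w[l==i][:,2]))
E
python3 to.py
```

```text
time: 19.55
tool_pos: [520.9, 345.6, 310.4]
tcp_rot: [-179.9, -0.2, -170.4]
ft_force: [0.4, -1.1, 0.1]
finger_gap: 59.7
time: 19.97
tool_pos: [522.1, 346.3, 390.7]
tcp_rot: [179.9, 0.3, -170.4]
ft_force: [0.0, -0.4, 0.8]
finger_gap: 59.8
time: 20.38
tool_pos: [547.2, 192.5, 385.2]
tcp_rot: [-179.8, -0.1, -170.7]
ft_force: [0.0, 0.1, 0.3]
finger_gap: 85.5
scene [370.2 200.2] [365 195  12  12 114] [563.7 145.3  66. ] 23.984756766883812
scene [337.6 225. ] [331 220  14  11 123] [623.2  45.9  66. ] 66.64197291573026
top [305.8 172.1] [300 166  13  13 125] [624.2  43.   66. ] 66.79146966595796
top [263.6 211.7] [258 206  12  12 108] [524.6 151.2  66. ] 24.66862890033988
t 20.48 tcp [546.5 196.5 385.5] [-1.800e+02 -1.000e-01 -1.706e+02] gap 85.7 F [ 0.2  0.4 -1.1] j [ 15.   5.  90.   0.  85. -85.]
```

View pics/scene1.png

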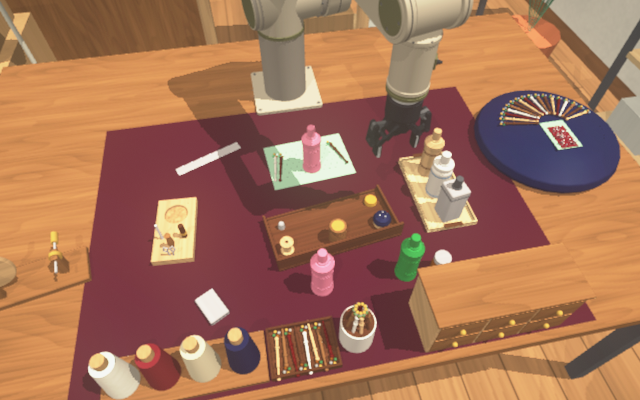

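View pics/top1.png

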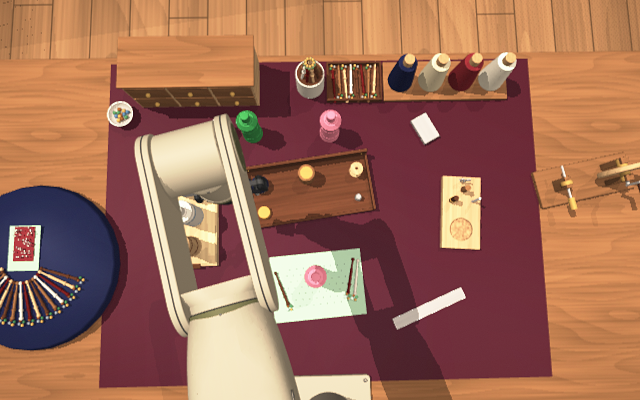

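All three containers stand in the tray at about (432,150), (441,172) and (452,200) in the scene view. The pin pot now stands free, at scene (338,225) and top (306,172). The two views give (624,43) and (623,46), with its top at 66 mm as it should be. I move over it.

```bash
python3 to.py 623.7 43.5 290 -170.4; python3 -m jog '[{"tx":-0.05,"ty":-0.25,"tz":0,"ax":0,"ay":0,"az":0,"hand":1},{"tx":-0.15,"ty":-0.5,"tz":0.0,"ax":0,"ay":0,"az":0,"hand":1},{"tx":-0.25,"ty":-0.75,"tz":0.1,"ax":0,"ay":0,"az":0,"hand":1},{"tx":-0.33,"ty":-0.95,"tz":0.2,"ax":0,"ay":0,"az":0,"hand":1},{"tx":-0.33,"ty":-1,"tz":0.4,"ax":0,"ay":0,"az":0,"hand":1}]'
python3 to.py 623.7 43.5 260 -170.4
```

```text
t 20.48 tcp [546.5 196.5 385.5] [-1.800e+02 -1.000e-01 -1.706e+02] gap 85.7 F [ 0.2  0.4 -1.1] j [ 15.   5.  90.   0.  85. -85.]
t frac [-0.342 -1.091  0.636] a frac [-0.    -0.003 -0.004]
time: 20.9
tool_pos: [623.4, 55.6, 329.2]
tcp_rot: [-179.9, 0.4, -170.5]
ft_force: [0.7, 0.5, 0.1]
finger_gap: 85.2
t 20.9 tcp [623.4  55.6 329.2] [-179.9    0.4 -170.5] gap 85.2 F [0.7 0.5 0.1] j [  0.  14.  86.  -0.  80. -99.]
t frac [ 0.014 -0.079  0.461] a frac [-0.003  0.008 -0.002]
```

```bash
python3 -m jog '[{"tx":0,"ty":-0.08,"tz":0.2,"ax":0,"ay":0,"az":0,"hand":1},{"tx":0,"ty":-0.08,"tz":0.35,"ax":0,"ay":0,"az":0,"hand":1},{"tx":0,"ty":-0.08,"tz":0.46,"ax":0,"ay":0,"az":0,"hand":1},{"tx":0,"ty":-0.08,"tz":0.46,"ax":0,"ay":0,"az":0,"hand":1},{"tx":0,"ty":-0.08,"tz":0.46,"ax":0,"ay":0,"az":0,"hand":1}]'
python3 - <<'E'
from h import *
d=snapshot("scene");u,v=map(int,proj(d,[624,43,70]));cv2.imwrite("pics/pp1.png",cv2.resize(d["pixels"][v-40:v+40,u-40:u+40,::-1],(560,560),interpolation=cv2.INTER_NEAREST))
E
python3 to.py 623.7 43.5 200 -170.4
```

```text
time: 21.32
tool_pos: [621.5, 47.8, 256.2]
tcp_rot: [179.9, -0.2, -170.3]
ft_force: [-0.4, 0.0, 0.9]
finger_gap: 85.7
t 21.37 tcp [622.4  47.7 258.1] [ 180.    -0.  -170.3] gap 85.3 F [ 0.5 -0.6 -0.1] j [  -0.   17.   89.    0.   73. -100.]
t frac [-0.004 -0.029  0.388] a frac [ 0.    -0.001  0.002]
```

View pics/pp1.png

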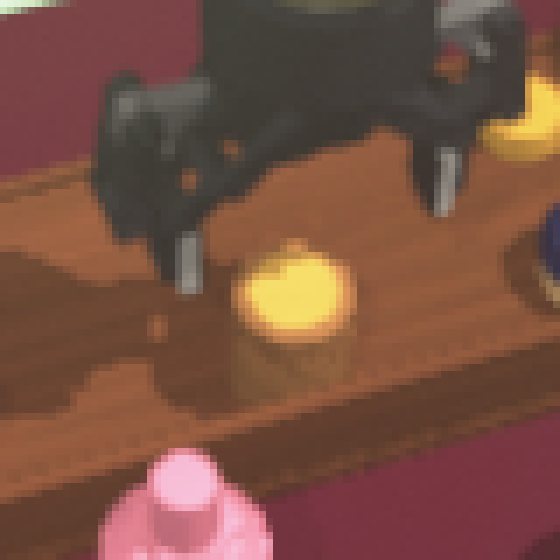

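The pot top is at crop (295,290) with the jaw midpoint at about (317,250). The planned −4.5 mm trim centres it. I descend.

```bash
python3 -m jog '[{"tx":-0.005,"ty":-0.03,"tz":0.1,"ax":0,"ay":0,"az":0,"hand":1},{"tx":-0.005,"ty":-0.03,"tz":0.2,"ax":0,"ay":0,"az":0,"hand":1},{"tx":-0.005,"ty":-0.03,"tz":0.3,"ax":0,"ay":0,"az":0,"hand":1},{"tx":-0.005,"ty":-0.03,"tz":0.38,"ax":0,"ay":0,"az":0,"hand":1},{"tx":-0.005,"ty":-0.03,"tz":0.38,"ax":0,"ay":0,"az":0,"hand":1}]'
python3 -m jog '[{"tx":0,"ty":0,"tz":0,"ax":0,"ay":0,"az":0,"hand":1},{"tx":0,"ty":0,"tz":0,"ax":0,"ay":0,"az":0,"hand":1}]'
python3 - <<'E'
from h import *
d=snapshot("scene");u,v=map(int,proj(d,[624,43,70]));cv2.imwrite("pics/pp2.png",cv2.resize(d["pixels"][v-40:v+40,u-40:u+40,::-1],(560,560),interpolation=cv2.INTER_NEAREST))
E
python3 to.py 623.7 43.5 200 -170.4
```

```text
time: 21.78
tool_pos: [623.2, 42.8, 199.7]
tcp_rot: [180.0, -0.1, -170.4]
ft_force: [-1.1, 0.1, -0.1]
finger_gap: 85.7
time: 21.95
tool_pos: [624.5, 42.5, 202.7]
tcp_rot: [-180.0, 0.1, -170.4]
ft_force: [0.2, -0.3, 0.7]
finger_gap: 85.5
t 22.0 tcp [624.6  42.5 202.9] [-1.800e+02  1.000e-01 -1.704e+02] gap 85.7 F [ 0.5  0.5 -0.4] j [  -1.   21.   91.    0.   68. -100.]
t frac [0.005 0.008 0.019] a frac [-0.001  0.003  0.001]
```

View pics/pp2.png

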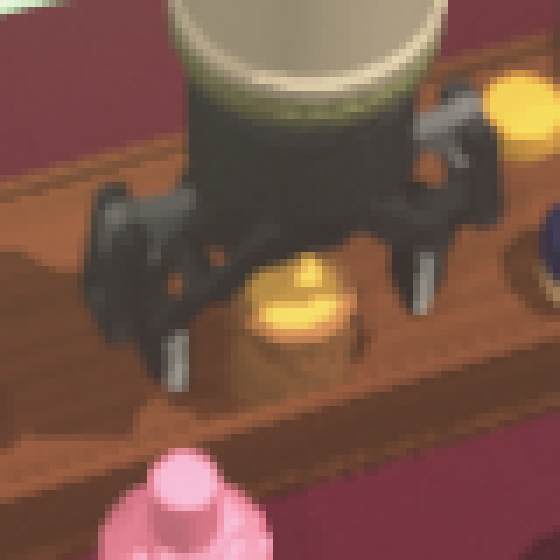

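The fingers straddle the pot, with inner edges at crop 190 and 412 and the pot at 297. I close at 30 N.

```bash
python3 -m jog '[{"tx":0.003,"ty":0.005,"tz":0.01,"ax":0,"ay":0,"az":0,"hand":0},{"tx":0.003,"ty":0.005,"tz":0.01,"ax":0,"ay":0,"az":0,"hand":0},{"tx":0.003,"ty":0.005,"tz":0.01,"ax":0,"ay":0,"az":0,"hand":0},{"tx":0.003,"ty":0.005,"tz":0.01,"ax":0,"ay":0,"az":0,"hand":0},{"tx":0.003,"ty":0.005,"tz":0.01,"ax":0,"ay":0,"az":0,"hand":0}]' 35
python3 -m jog '[{"tx":0,"ty":0,"tz":0,"ax":0,"ay":0,"az":0,"hand":0},{"tx":0,"ty":0,"tz":0,"ax":0,"ay":0,"az":0,"hand":0}]'
python3 to.py
python3 -m jog '[{"tx":0,"ty":0,"tz":-0.15,"ax":0,"ay":0,"az":0,"hand":0},{"tx":0,"ty":0,"tz":-0.35,"ax":0,"ay":0,"az":0,"hand":0},{"tx":0,"ty":0,"tz":-0.5,"ax":0,"ay":0,"az":0,"hand":0},{"tx":0,"ty":0,"tz":-0.6,"ax":0,"ay":0,"az":0,"hand":0},{"tx":0,"ty":0,"tz":-0.6,"ax":0,"ay":0,"az":0,"hand":0}]'
python3 - <<'E'
from h import *
d=snapshot("scene");u,v=map(int,proj(d,[624,43,90]));cv2.imwrite("pics/pp3.png",cv2.resize(d["pixels"][v-40:v+60,u-50:u+50,::-1],(560,560),interpolation=cv2.INTER_NEAREST))
E
python3 to.py 474.5 -359.5 300
```

```text
time: 22.42
tool_pos: [623.5, 42.9, 200.2]
tcp_rot: [-180.0, 0.0, -170.4]
ft_force: [0.2, -0.4, 2.4]
finger_gap: 43.5
time: 22.58
tool_pos: [623.5, 42.9, 200.1]
tcp_rot: [-180.0, 0.0, -170.4]
ft_force: [-0.5, -0.2, 4.4]
finger_gap: 43.2
t 22.58 tcp [623.5  42.9 200.1] [-180.     0.  -170.4] gap 43.2 F [-0.5 -0.2  4.4] j [  -1.   22.   91.    0.   67. -100.]
time: 23.0
tool_pos: [624.6, 42.9, 293.9]
tcp_rot: [-179.9, 0.4, -170.4]
ft_force: [0.8, -0.3, -0.3]
finger_gap: 43.4
t 23.05 tcp [624.   43.  291.4] [-180.     0.2 -170.4] gap 43.2 F [-0.7 -0.5 -1.6] j [  -1.   16.   88.   -0.   76. -100.]
t frac [ 1.43  -2.479 -0.061]
```

View pics/pp3.png

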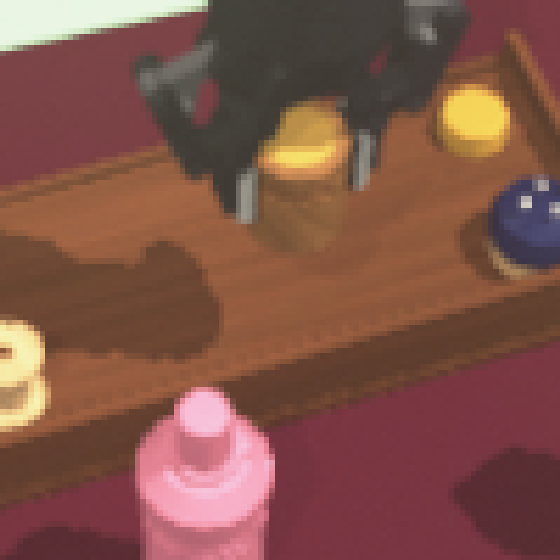

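The pot is held upright at crop (300,190), clear of the rack. I carry it to the well.

```bash
python3 -m jog '[{"tx":0.05,"ty":-0.08,"tz":0,"ax":0,"ay":0,"az":0,"hand":0},{"tx":0.15,"ty":-0.25,"tz":0,"ax":0,"ay":0,"az":0,"hand":0},{"tx":0.27,"ty":-0.45,"tz":0,"ax":0,"ay":0,"az":0,"hand":0},{"tx":0.39,"ty":-0.65,"tz":0,"ax":0,"ay":0,"az":0,"hand":0},{"tx":0.5,"ty":-0.85,"tz":0,"ax":0,"ay":0,"az":0,"hand":0}]'
python3 -m jog '[{"tx":0.12,"ty":-0.2,"tz":0,"ax":0,"ay":0,"az":0,"hand":0},{"tx":0.23,"ty":-0.4,"tz":0,"ax":0,"ay":0,"az":0,"hand":0},{"tx":0.34,"ty":-0.6,"tz":0,"ax":0,"ay":0,"az":0,"hand":0},{"tx":0.45,"ty":-0.8,"tz":0,"ax":0,"ay":0,"az":0,"hand":0},{"tx":0.53,"ty":-0.95,"tz":0,"ax":0,"ay":0,"az":0,"hand":0}]'
python3 to.py 475.2 -360 290 -170.4
```

```text
time: 23.47
tool_pos: [568.5, -96.6, 286.7]
tcp_rot: [179.9, -0.2, -170.4]
ft_force: [1.1, -0.5, -0.3]
finger_gap: 43.4
time: 23.88
tool_pos: [513.5, -251.4, 287.0]
tcp_rot: [179.9, -0.2, -170.5]
ft_force: [-0.1, -0.4, -1.3]
finger_gap: 43.1
t 23.88 tcp [ 513.5 -251.4  287. ] [ 179.9   -0.2 -170.5] gap 43.1 F [-0.1 -0.4 -1.3] j [ -31.    8.   97.   -0.   75. -131.]
t frac [ 0.372 -0.672 -0.02 ] a frac [ 0.002 -0.004 -0.001]
```

```bash
python3 -m jog '[{"tx":0.1,"ty":-0.17,"tz":0,"ax":0,"ay":0,"az":0,"hand":0},{"tx":0.2,"ty":-0.34,"tz":0,"ax":0,"ay":0,"az":0,"hand":0},{"tx":0.3,"ty":-0.5,"tz":0,"ax":0,"ay":0,"az":0,"hand":0},{"tx":0.37,"ty":-0.63,"tz":0,"ax":0,"ay":0,"az":0,"hand":0},{"tx":0.39,"ty":-0.68,"tz":0,"ax":0,"ay":0,"az":0,"hand":0}]'
python3 -m jog '[{"tx":0,"ty":0,"tz":0,"ax":0,"ay":0,"az":0,"hand":0},{"tx":0,"ty":0,"tz":0.15,"ax":0,"ay":0,"az":0,"hand":0},{"tx":0,"ty":0,"tz":0.3,"ax":0,"ay":0,"az":0,"hand":0},{"tx":0,"ty":0,"tz":0.4,"ax":0,"ay":0,"az":0,"hand":0},{"tx":0,"ty":0,"tz":0.4,"ax":0,"ay":0,"az":0,"hand":0}]'
python3 -m jog '[{"tx":0,"ty":0,"tz":0,"ax":0,"ay":0,"az":0,"hand":0},{"tx":0,"ty":0,"tz":0,"ax":0,"ay":0,"az":0,"hand":0}]'
python3 - <<'E'
from h import *
d=snapshot("scene");u,v=map(int,proj(d,[475,-360,40]));cv2.imwrite("pics/pp4.png",cv2.resize(d["pixels"][v-50:v+50,u-50:u+50,::-1],(560,560),interpolation=cv2.INTER_NEAREST))
E
python3 to.py 475.2 -360 202 -170.4
```

```text
time: 24.3
tool_pos: [472.7, -361.9, 287.0]
tcp_rot: [179.9, -0.2, -170.6]
ft_force: [0.2, -0.2, -0.8]
finger_gap: 43.3
time: 24.72
tool_pos: [473.8, -356.6, 224.0]
tcp_rot: [179.6, -0.3, -170.3]
ft_force: [-0.3, 1.1, -1.9]
finger_gap: 42.9
time: 24.88
tool_pos: [475.8, -358.9, 230.2]
tcp_rot: [-180.0, 0.0, -170.3]
ft_force: [-0.0, 0.3, -0.4]
finger_gap: 43.6
t 24.93 tcp [ 476.  -359.3  230.9] [-1.799e+02  1.000e-01 -1.704e+02] gap 43.4 F [ 0.4 -0.3 -1.2] j [ -42.   15.   95.    0.   69. -142.]
t frac [ 0.006 -0.004  0.193] a frac [-0.002  0.001  0.001]
```

View pics/pp4.png

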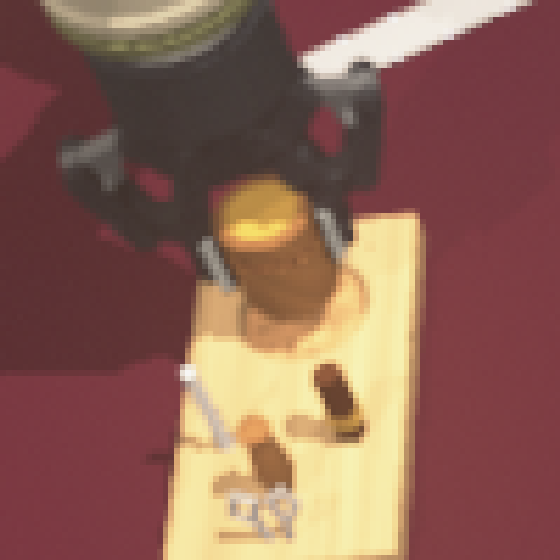

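The pot bottom is at crop (288,284). Lowered by 29 mm it should project to about (304,321), and the well floor's centre is at about (305,314). The alignment is within a few millimetres, so I lower.

```bash
python3 -m jog '[{"tx":0.008,"ty":0,"tz":0.07,"ax":0,"ay":0,"az":0,"hand":0},{"tx":0.008,"ty":0,"tz":0.13,"ax":0,"ay":0,"az":0,"hand":0},{"tx":0.008,"ty":0,"tz":0.17,"ax":0,"ay":0,"az":0,"hand":0},{"tx":0.008,"ty":0,"tz":0.17,"ax":0,"ay":0,"az":0,"hand":0},{"tx":0.008,"ty":0,"tz":0.17,"ax":0,"ay":0,"az":0,"hand":0}]'
python3 -m jog '[{"tx":0,"ty":0,"tz":0.01,"ax":0,"ay":0,"az":0,"hand":0},{"tx":0,"ty":0,"tz":0.014,"ax":0,"ay":0,"az":0,"hand":0},{"tx":0,"ty":0,"tz":0.014,"ax":0,"ay":0,"az":0,"hand":0}]'
```

```text
time: 25.35
tool_pos: [473.9, -359.4, 203.3]
tcp_rot: [179.9, -0.1, -170.4]
ft_force: [-0.2, 0.2, -1.3]
finger_gap: 43.1
time: 25.6
tool_pos: [474.2, -359.7, 202.2]
tcp_rot: [-180.0, 0.0, -170.4]
ft_force: [0.3, 0.5, -0.2]
finger_gap: 42.8
```

```bash
python3 -m jog '[{"tx":0,"ty":0,"tz":0.008,"ax":0,"ay":0,"az":0,"hand":0},{"tx":0,"ty":0,"tz":0.008,"ax":0,"ay":0,"az":0,"hand":0},{"tx":0,"ty":0,"tz":0.008,"ax":0,"ay":0,"az":0,"hand":0}]'
python3 - <<'E'
from h import *
d=snapshot("scene");u,v=map(int,proj(d,[475,-360,40]));cv2.imwrite("pics/pp5.png",cv2.resize(d["pixels"][v-50:v+50,u-50:u+50,::-1],(560,560),interpolation=cv2.INTER_NEAREST))
E
```

```text
time: 25.85
tool_pos: [474.3, -359.8, 202.0]
tcp_rot: [-180.0, 0.0, -170.4]
ft_force: [-3.0, 1.8, 7.2]
finger_gap: 43.3
```

View pics/pp5.png

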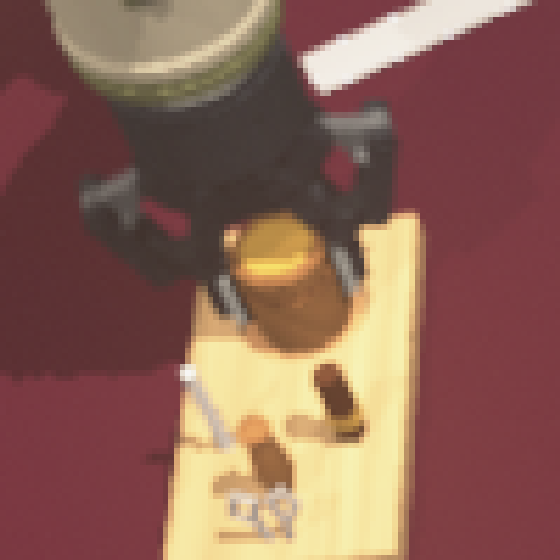

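Contact comes at 202.0, exactly the well floor's height, and the pot appears seated at crop (300,300). I release.

```bash
python3 -m jog '[{"tx":0,"ty":0,"tz":0,"ax":0,"ay":0,"az":0,"hand":0.6},{"tx":0,"ty":0,"tz":0,"ax":0,"ay":0,"az":0,"hand":0.75},{"tx":0,"ty":0,"tz":0,"ax":0,"ay":0,"az":0,"hand":0.8},{"tx":0,"ty":0,"tz":0,"ax":0,"ay":0,"az":0,"hand":0.8},{"tx":0,"ty":0,"tz":-0.05,"ax":0,"ay":0,"az":0,"hand":0.8}]'
python3 -m jog '[{"tx":0,"ty":0,"tz":-0.2,"ax":0,"ay":0,"az":0,"hand":0.8},{"tx":0,"ty":0,"tz":-0.45,"ax":0,"ay":0,"az":0,"hand":0.8},{"tx":0,"ty":0,"tz":-0.7,"ax":0,"ay":0,"az":0,"hand":0.8},{"tx":0,"ty":0,"tz":-0.95,"ax":0,"ay":0,"az":0,"hand":0.8},{"tx":0,"ty":0,"tz":-1,"ax":0,"ay":0,"az":0,"hand":0.8}]'
python3 -m jog '[{"tx":0,"ty":0.2,"tz":0,"ax":0,"ay":0,"az":0,"hand":0.7},{"tx":0,"ty":0.4,"tz":-0.1,"ax":0,"ay":0,"az":0,"hand":0.7},{"tx":0,"ty":0.6,"tz":-0.2,"ax":0,"ay":0,"az":0,"hand":0.7},{"tx":0,"ty":0.8,"tz":-0.3,"ax":0,"ay":0,"az":0,"hand":0.7},{"tx":0,"ty":1,"tz":-0.3,"ax":0,"ay":0,"az":0,"hand":0.7}]'
python3 - <<'E'
from h import *
ims=[]
for n in("scene","top"):
    d=snapshot(n);u,v=map(int,proj(d,[475,-360,40]));cv2.imwrite(f"pics/{n}2.png",d["pixels"][:,:,::-1]);ims.append(cv2.resize(d["pixels"][v-40:v+40,u-40:u+40,::-1],(400,400),interpolation=cv2.INTER_NEAREST))
    hsv=cv2.cvtColor(d["pixels"],cv2.COLOR_RGB2HSV);w=cloud(d);H,S,V=[hsv[...,i] for i in range(3)]
    m=((abs(w[...,0]-475)<45)&(abs(w[...,1]+360)<45)&(w[...,2]>55)).astype(np.uint8)
    vv,uu=np.nonzero(m);print(n,len(vv),ray(d,uu.mean(),vv.mean(),68).round(1),np.nanmedian(w[m>0][:,2]))
cv2.imwrite("pics/pp6.png",np.hstack(ims))
E
python3 to.py 521.8 346 400
```

```text
time: 26.32
tool_pos: [473.5, -359.0, 206.8]
tcp_rot: [179.9, -0.1, -170.4]
ft_force: [-0.5, -0.0, -0.4]
finger_gap: 68.6
time: 26.73
tool_pos: [475.5, -360.7, 367.4]
tcp_rot: [-179.5, 0.4, -170.4]
ft_force: [0.4, -0.7, 1.2]
finger_gap: 68.3
time: 27.15
tool_pos: [449.2, -210.8, 407.3]
tcp_rot: [-179.8, 0.2, -170.4]
ft_force: [0.4, 0.6, 0.3]
finger_gap: 59.6
scene 233 [ 482.2 -355.3   68. ] 67.229606615212
top 0 [nan nan nan] nan
t 27.25 tcp [ 449.  -208.7  405. ] [-1.800e+02  1.000e-01 -1.702e+02] gap 60.0 F [-0.6 -0.5  0.2] j [ -31.   -9.  102.    0.   87. -131.]
t frac [-1.106  3.562  0.034] <stdin>:7: RuntimeWarning: Mean of empty slice.
  ret = ret.dtype.type(ret / rcount)
  return np.nanmean(a, axis, out=out, keepdims=keepdims)
```

View pics/pp6.png

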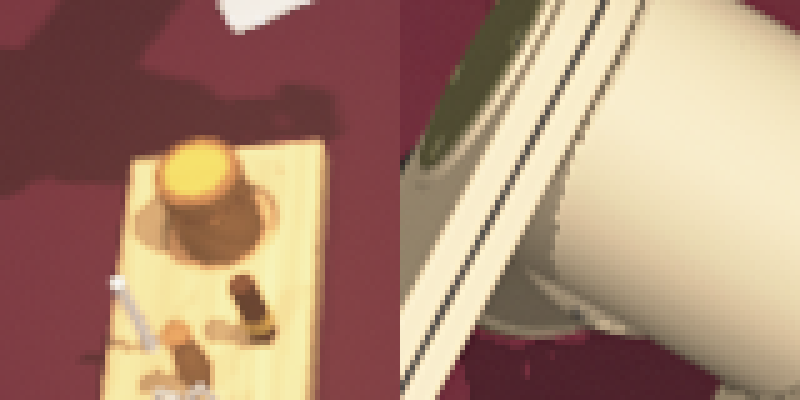

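The pot is seated in the well, with its top at about 68 mm (12 + 56), upright at crop (210,200). The top view of it was blocked by the arm. I go back to the tray for the jar.

```bash
python3 -m jog '[{"tx":-0.07,"ty":0.22,"tz":0,"ax":0,"ay":0,"az":0,"hand":0.7},{"tx":-0.14,"ty":0.44,"tz":0,"ax":0,"ay":0,"az":0,"hand":0.7},{"tx":-0.21,"ty":0.66,"tz":0,"ax":0,"ay":0,"az":0,"hand":0.7},{"tx":-0.28,"ty":0.9,"tz":0,"ax":0,"ay":0,"az":0,"hand":0.7}]'
python3 -m jog '[{"tx":-0.07,"ty":0.22,"tz":0,"ax":0,"ay":0,"az":0,"hand":0.7},{"tx":-0.14,"ty":0.44,"tz":0,"ax":0,"ay":0,"az":0,"hand":0.7},{"tx":-0.21,"ty":0.66,"tz":0,"ax":0,"ay":0,"az":0,"hand":0.7},{"tx":-0.28,"ty":0.9,"tz":0,"ax":0,"ay":0,"az":0,"hand":0.7}]'
python3 -m jog '[{"tx":-0.07,"ty":0.22,"tz":0,"ax":0,"ay":0,"az":0,"hand":0.7},{"tx":-0.14,"ty":0.44,"tz":0,"ax":0,"ay":0,"az":0,"hand":0.7},{"tx":-0.21,"ty":0.66,"tz":0,"ax":0,"ay":0,"az":0,"hand":0.7},{"tx":-0.28,"ty":0.9,"tz":0,"ax":0,"ay":0,"az":0,"hand":0.7},{"tx":-0.28,"ty":0.9,"tz":0,"ax":0,"ay":0,"az":0,"hand":0.7}]'
python3 to.py 521.8 346 400
```

```text
time: 27.58
tool_pos: [468.0, -71.0, 403.6]
tcp_rot: [-180.0, 0.0, -170.5]
ft_force: [1.4, 0.3, 0.0]
finger_gap: 60.0
time: 27.92
tool_pos: [487.0, 69.6, 403.6]
tcp_rot: [-180.0, 0.0, -170.4]
ft_force: [0.8, -0.4, 0.7]
finger_gap: 59.8
time: 28.33
tool_pos: [505.8, 213.6, 403.1]
tcp_rot: [179.9, 0.0, -170.2]
ft_force: [1.0, -0.7, -0.5]
finger_gap: 59.4
t 28.33 tcp [505.8 213.6 403.1] [ 179.9    0.  -170.2] gap 59.4 F [ 1.  -0.7 -0.5] j [ 17.  -0.  94.   0.  87. -82.]
t frac [-0.256  0.851  0.023]
```

```bash
python3 -m jog '[{"tx":-0.07,"ty":0.22,"tz":0,"ax":0,"ay":0,"az":0,"hand":0.7},{"tx":-0.14,"ty":0.44,"tz":0,"ax":0,"ay":0,"az":0,"hand":0.7},{"tx":-0.21,"ty":0.65,"tz":0,"ax":0,"ay":0,"az":0,"hand":0.65},{"tx":-0.25,"ty":0.84,"tz":0,"ax":0,"ay":0,"az":0,"hand":0.65},{"tx":-0.25,"ty":0.84,"tz":0,"ax":0,"ay":0,"az":0,"hand":0.65}]'
python3 -m jog '[{"tx":0,"ty":0,"tz":0.1,"ax":0,"ay":0,"az":0,"hand":0.65},{"tx":0,"ty":0,"tz":0.25,"ax":0,"ay":0,"az":0,"hand":0.65},{"tx":0,"ty":0,"tz":0.35,"ax":0,"ay":0,"az":0,"hand":0.65},{"tx":0,"ty":0,"tz":0.35,"ax":0,"ay":0,"az":0,"hand":0.65},{"tx":0,"ty":0,"tz":0.35,"ax":0,"ay":0,"az":0,"hand":0.65}]'
python3 - <<'E'
from h import *
d=snapshot("scene");u,v=map(int,proj(d,[522,346,150]));cv2.imwrite("pics/r1.png",cv2.resize(d["pixels"][v-50:v+50,u-50:u+50,::-1],(560,560),interpolation=cv2.INTER_NEAREST))
E
python3 to.py 521.8 346 306
```

```text
time: 28.75
tool_pos: [521.5, 343.1, 402.7]
tcp_rot: [179.9, -0.0, -170.2]
ft_force: [0.4, 0.9, 0.2]
finger_gap: 55.6
time: 29.17
tool_pos: [521.7, 338.3, 349.8]
tcp_rot: [-179.9, -0.1, -170.4]
ft_force: [-0.2, 0.3, 0.1]
finger_gap: 56.0
t 29.22 tcp [522.1 338.6 351.4] [-180.    -0.  -170.4] gap 55.8 F [-1.1  0.7  0.2] j [ 28.  13.  85.  -0.  82. -71.]
t frac [-0.006  0.049  0.302]
```

View pics/r1.png

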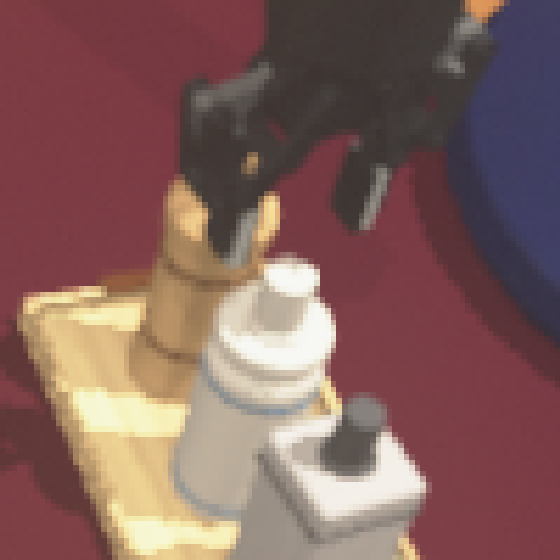

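The jaws are over the jar, knob at crop (290,290). I trim +7 mm in y and descend.

```bash
python3 -m jog '[{"tx":-0.004,"ty":0.05,"tz":0.05,"ax":0,"ay":0,"az":0,"hand":0.65},{"tx":-0.004,"ty":0.05,"tz":0.15,"ax":0,"ay":0,"az":0,"hand":0.65},{"tx":-0.004,"ty":0.05,"tz":0.25,"ax":0,"ay":0,"az":0,"hand":0.65},{"tx":-0.004,"ty":0.05,"tz":0.3,"ax":0,"ay":0,"az":0,"hand":0.65},{"tx":-0.004,"ty":0.05,"tz":0.3,"ax":0,"ay":0,"az":0,"hand":0.65}]'
python3 -m jog '[{"tx":0,"ty":0,"tz":0,"ax":0,"ay":0,"az":0,"hand":0.65},{"tx":0,"ty":0,"tz":0,"ax":0,"ay":0,"az":0,"hand":0.65}]'
python3 to.py 521.8 346 306.5
```

```text
time: 29.63
tool_pos: [520.6, 346.6, 304.2]
tcp_rot: [-180.0, -0.1, -170.4]
ft_force: [-0.3, 0.8, -0.2]
finger_gap: 55.7
time: 29.8
tool_pos: [521.4, 346.9, 307.2]
tcp_rot: [180.0, 0.1, -170.4]
ft_force: [-0.4, 0.3, 0.6]
finger_gap: 55.5
t 29.8 tcp [521.4 346.9 307.2] [ 1.800e+02  1.000e-01 -1.704e+02] gap 55.5 F [-0.4  0.3  0.6] j [ 29.  15.  87.   0.  78. -71.]
t frac [-0.001 -0.006  0.004]
```

```bash
python3 -m jog '[{"tx":0,"ty":-0.005,"tz":0,"ax":0,"ay":0,"az":0,"hand":0},{"tx":0,"ty":-0.005,"tz":0,"ax":0,"ay":0,"az":0,"hand":0},{"tx":0,"ty":-0.005,"tz":0,"ax":0,"ay":0,"az":0,"hand":0},{"tx":0,"ty":-0.005,"tz":0,"ax":0,"ay":0,"az":0,"hand":0},{"tx":0,"ty":-0.005,"tz":0,"ax":0,"ay":0,"az":0,"hand":0}]' 60
python3 -m jog '[{"tx":0,"ty":0,"tz":0,"ax":0,"ay":0,"az":0,"hand":0},{"tx":0,"ty":0,"tz":0,"ax":0,"ay":0,"az":0,"hand":0}]'
python3 to.py
python3 -m jog '[{"tx":0,"ty":0,"tz":-0.1,"ax":0,"ay":0,"az":0,"hand":0},{"tx":0,"ty":0,"tz":-0.25,"ax":0,"ay":0,"az":0,"hand":0},{"tx":0,"ty":0,"tz":-0.4,"ax":0,"ay":0,"az":0,"hand":0},{"tx":0,"ty":0,"tz":-0.54,"ax":0,"ay":0,"az":0,"hand":0},{"tx":0,"ty":0,"tz":-0.54,"ax":0,"ay":0,"az":0,"hand":0}]'
python3 - <<'E'
from h import *
d=snapshot("scene");cv2.imwrite("pics/r2.png",cv2.resize(d["pixels"][80:280,280:520,::-1],(720,600),interpolation=cv2.INTER_NEAREST))
E
python3 to.py 624.8 -17 388
```

```text
time: 30.22
tool_pos: [521.6, 345.9, 307.0]
tcp_rot: [180.0, 0.1, -170.4]
ft_force: [-0.0, -1.8, 6.1]
finger_gap: 21.7
time: 30.38
tool_pos: [521.6, 345.9, 307.0]
tcp_rot: [180.0, 0.1, -170.4]
ft_force: [-1.5, -1.5, 6.1]
finger_gap: 22.1
t 30.38 tcp [521.6 345.9 307. ] [ 1.800e+02  1.000e-01 -1.704e+02] gap 22.1 F [-1.5 -1.5  6.1] j [ 29.  15.  87.  -0.  78. -71.]
time: 30.8
tool_pos: [521.9, 346.4, 391.7]
tcp_rot: [179.9, 0.4, -170.4]
ft_force: [1.5, 0.9, -1.5]
finger_gap: 22.0
t 30.85 tcp [521.7 346.2 389.1] [ 179.9    0.2 -170.4] gap 21.9 F [ 0.1  0.5 -2.8] j [ 29.  12.  82.   0.  86. -71.]
t frac [-0.273 -2.502  0.004]
```

View pics/r2.png

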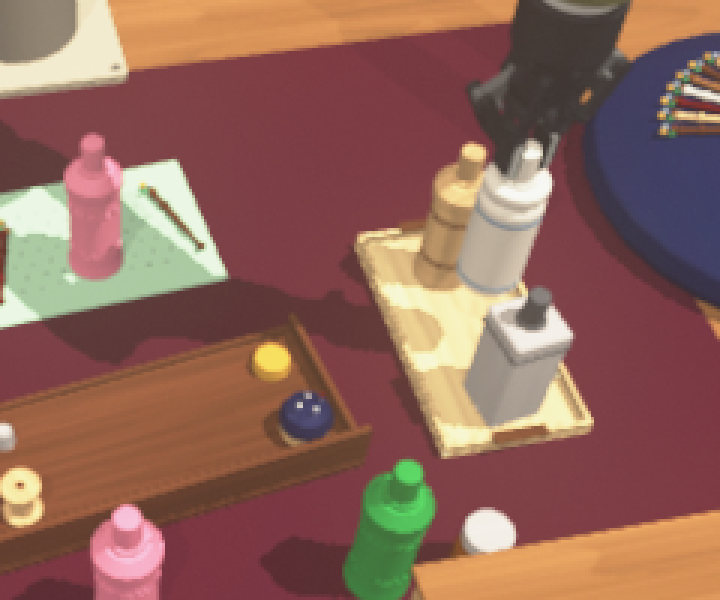

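The jar is lifted at (505,225). I pull it straight out between its neighbours, then go to its rack spot.

```bash
python3 -m jog '[{"tx":0.01,"ty":-0.05,"tz":0,"ax":0,"ay":0,"az":0,"hand":0},{"tx":0.03,"ty":-0.2,"tz":0,"ax":0,"ay":0,"az":0,"hand":0},{"tx":0.06,"ty":-0.38,"tz":0,"ax":0,"ay":0,"az":0,"hand":0},{"tx":0.08,"ty":-0.58,"tz":0,"ax":0,"ay":0,"az":0,"hand":0},{"tx":0.08,"ty":-0.78,"tz":0,"ax":0,"ay":0,"az":0,"hand":0}]'
python3 -m jog '[{"tx":-0.05,"ty":-0.2,"tz":0,"ax":0,"ay":0,"az":0,"hand":0},{"tx":-0.1,"ty":-0.4,"tz":0,"ax":0,"ay":0,"az":0,"hand":0},{"tx":-0.17,"ty":-0.6,"tz":0,"ax":0,"ay":0,"az":0,"hand":0},{"tx":-0.25,"ty":-0.8,"tz":0,"ax":0,"ay":0,"az":0,"hand":0},{"tx":-0.33,"ty":-0.97,"tz":0,"ax":0,"ay":0,"az":0,"hand":0}]'
python3 -m jog '[{"tx":-0.02,"ty":-0.2,"tz":0,"ax":0,"ay":0,"az":0,"hand":0},{"tx":-0.023,"ty":-0.4,"tz":0,"ax":0,"ay":0,"az":0,"hand":0},{"tx":-0.023,"ty":-0.56,"tz":0,"ax":0,"ay":0,"az":0,"hand":0},{"tx":-0.023,"ty":-0.68,"tz":0,"ax":0,"ay":0,"az":0,"hand":0},{"tx":-0.023,"ty":-0.75,"tz":0,"ax":0,"ay":0,"az":0,"hand":0}]'
python3 -m jog '[{"tx":0,"ty":0,"tz":0,"ax":0,"ay":0,"az":0,"hand":0},{"tx":0,"ty":0,"tz":0.1,"ax":0,"ay":0,"az":0,"hand":0},{"tx":0,"ty":0,"tz":0.2,"ax":0,"ay":0,"az":0,"hand":0},{"tx":0,"ty":0,"tz":0.3,"ax":0,"ay":0,"az":0,"hand":0},{"tx":0,"ty":0,"tz":0.3,"ax":0,"ay":0,"az":0,"hand":0}]'
python3 -m jog '[{"tx":0,"ty":0,"tz":0,"ax":0,"ay":0,"az":0,"hand":0},{"tx":0,"ty":0,"tz":0,"ax":0,"ay":0,"az":0,"hand":0}]'
python3 to.py 624.8 -17 313
```

```text
time: 31.27
tool_pos: [527.6, 227.0, 383.4]
tcp_rot: [-179.9, -0.3, -170.3]
ft_force: [0.6, -0.4, -2.8]
finger_gap: 21.6
time: 31.68
tool_pos: [601.6, 90.8, 383.7]
tcp_rot: [-180.0, -0.3, -170.4]
ft_force: [0.6, 0.6, -2.3]
finger_gap: 21.8
time: 32.1
tool_pos: [623.4, -19.7, 383.5]
tcp_rot: [180.0, -0.3, -170.5]
ft_force: [-0.6, -0.3, -4.1]
finger_gap: 21.7
time: 32.52
tool_pos: [622.4, -15.7, 336.6]
tcp_rot: [179.8, -0.4, -170.3]
ft_force: [-0.8, 1.1, -4.6]
finger_gap: 21.9
time: 32.68
tool_pos: [624.1, -16.3, 342.2]
tcp_rot: [180.0, -0.0, -170.3]
ft_force: [0.4, 0.4, -3.2]
finger_gap: 21.9
t 32.68 tcp [624.1 -16.3 342.2] [ 180.    -0.  -170.3] gap 21.9 F [ 0.4  0.4 -3.2] j [  -6.   13.   85.    0.   81. -106.]
t frac [-0.004 -0.005  0.194]
```

```bash
python3 -m jog '[{"tx":-0.002,"ty":-0.004,"tz":0.07,"ax":0,"ay":0,"az":0,"hand":0},{"tx":-0.002,"ty":-0.004,"tz":0.13,"ax":0,"ay":0,"az":0,"hand":0},{"tx":-0.002,"ty":-0.004,"tz":0.18,"ax":0,"ay":0,"az":0,"hand":0},{"tx":-0.002,"ty":-0.004,"tz":0.195,"ax":0,"ay":0,"az":0,"hand":0},{"tx":-0.002,"ty":-0.004,"tz":0.195,"ax":0,"ay":0,"az":0,"hand":0}]'
python3 -m jog '[{"tx":0,"ty":0,"tz":0.008,"ax":0,"ay":0,"az":0,"hand":0},{"tx":0,"ty":0,"tz":0.008,"ax":0,"ay":0,"az":0,"hand":0},{"tx":0,"ty":0,"tz":0.008,"ax":0,"ay":0,"az":0,"hand":0}]'
python3 to.py 624.8 -17 313
```

```text
time: 33.1
tool_pos: [624.5, -17.6, 312.2]
tcp_rot: [180.0, -0.0, -170.4]
ft_force: [0.6, -0.2, -3.4]
finger_gap: 22.2
time: 33.35
tool_pos: [624.7, -17.6, 312.0]
tcp_rot: [-180.0, 0.0, -170.4]
ft_force: [-0.8, -0.5, 3.6]
finger_gap: 22.0
t 33.35 tcp [624.7 -17.6 312. ] [-180.     0.  -170.4] gap 22.0 F [-0.8 -0.5  3.6] j [  -6.   15.   87.   -0.   78. -106.]
t frac [-0.001  0.004 -0.006]
```

It touches down at (624.7, −17.6, 312.0), within 1 mm of the grasp pose (625.1, −17.0, 312.1). I release and rise.

```bash
python3 -m jog '[{"tx":0,"ty":0,"tz":0,"ax":0,"ay":0,"az":0,"hand":0.3},{"tx":0,"ty":0,"tz":0,"ax":0,"ay":0,"az":0,"hand":0.6},{"tx":0,"ty":0,"tz":0,"ax":0,"ay":0,"az":0,"hand":0.65},{"tx":0,"ty":0,"tz":0,"ax":0,"ay":0,"az":0,"hand":0.65},{"tx":0,"ty":0,"tz":-0.05,"ax":0,"ay":0,"az":0,"hand":0.65}]'
python3 -m jog '[{"tx":0,"ty":0,"tz":-0.15,"ax":0,"ay":0,"az":0,"hand":0.65},{"tx":0,"ty":0,"tz":-0.3,"ax":0,"ay":0,"az":0,"hand":0.65},{"tx":0,"ty":0,"tz":-0.45,"ax":0,"ay":0,"az":0,"hand":0.65},{"tx":0,"ty":0,"tz":-0.5,"ax":0,"ay":0,"az":0,"hand":0.65},{"tx":0,"ty":0,"tz":-0.5,"ax":0,"ay":0,"az":0,"hand":0.65}]'
python3 to.py 601 347.1 390
```

```text
time: 33.77
tool_pos: [623.9, -17.5, 317.2]
tcp_rot: [180.0, -0.2, -170.4]
ft_force: [-0.9, 0.6, -1.4]
finger_gap: 55.7
time: 34.18
tool_pos: [625.3, -17.6, 397.5]
tcp_rot: [-179.9, 0.3, -170.4]
ft_force: [0.7, -0.6, 0.4]
finger_gap: 55.5
t 34.18 tcp [625.3 -17.6 397.5] [-179.9    0.3 -170.4] gap 55.5 F [ 0.7 -0.6  0.4] j [  -6.   11.   82.    0.   87. -106.]
t frac [-0.246  2.424  0.047]
```

```bash
python3 -m jog '[{"tx":-0.02,"ty":0.2,"tz":0,"ax":0,"ay":0,"az":0,"hand":0.65},{"tx":-0.04,"ty":0.42,"tz":0,"ax":0,"ay":0,"az":0,"hand":0.65},{"tx":-0.06,"ty":0.64,"tz":0,"ax":0,"ay":0,"az":0,"hand":0.65},{"tx":-0.08,"ty":0.86,"tz":0,"ax":0,"ay":0,"az":0,"hand":0.65}]'
python3 -m jog '[{"tx":-0.02,"ty":0.2,"tz":0,"ax":0,"ay":0,"az":0,"hand":0.65},{"tx":-0.04,"ty":0.42,"tz":0,"ax":0,"ay":0,"az":0,"hand":0.65},{"tx":-0.06,"ty":0.64,"tz":0,"ax":0,"ay":0,"az":0,"hand":0.65},{"tx":-0.08,"ty":0.86,"tz":0,"ax":0,"ay":0,"az":0,"hand":0.65}]'
python3 -m jog '[{"tx":-0.02,"ty":0.2,"tz":0,"ax":0,"ay":0,"az":0,"hand":0.65},{"tx":-0.05,"ty":0.4,"tz":0,"ax":0,"ay":0,"az":0,"hand":0.65},{"tx":-0.086,"ty":0.6,"tz":0,"ax":0,"ay":0,"az":0,"hand":0.65},{"tx":-0.086,"ty":0.7,"tz":0.1,"ax":0,"ay":0,"az":0,"hand":0.65},{"tx":-0.086,"ty":0.705,"tz":0.2,"ax":0,"ay":0,"az":0,"hand":0.65}]'
python3 -m jog '[{"tx":0,"ty":0,"tz":0.1,"ax":0,"ay":0,"az":0,"hand":0.6},{"tx":0,"ty":0,"tz":0.15,"ax":0,"ay":0,"az":0,"hand":0.6},{"tx":0,"ty":0,"tz":0.15,"ax":0,"ay":0,"az":0,"hand":0.6},{"tx":0,"ty":0,"tz":0.15,"ax":0,"ay":0,"az":0,"hand":0.6}]'
python3 - <<'E'
from h import *
d=snapshot("scene");cv2.imwrite("pics/r3.png",cv2.resize(d["pixels"][80:280,280:520,::-1],(720,600),interpolation=cv2.INTER_NEAREST))
E
python3 to.py 601 347.1 303.5
```

```text
time: 34.52
tool_pos: [614.2, 112.6, 391.8]
tcp_rot: [180.0, -0.1, -170.4]
ft_force: [1.2, 0.2, 0.0]
finger_gap: 55.7
time: 34.85
tool_pos: [604.4, 242.3, 391.7]
tcp_rot: [-180.0, -0.1, -170.4]
ft_force: [0.6, -0.3, -0.6]
finger_gap: 55.7
time: 35.27
tool_pos: [599.1, 350.6, 362.2]
tcp_rot: [179.9, 0.0, -170.2]
ft_force: [-0.1, -0.1, 0.2]
finger_gap: 55.8
time: 35.6
tool_pos: [600.0, 346.6, 339.8]
tcp_rot: [-180.0, -0.1, -170.4]
ft_force: [0.3, 0.4, 1.2]
finger_gap: 51.4
t 35.65 tcp [600.4 346.7 341.3] [-180.    -0.  -170.4] gap 51.1 F [0.7 0.3 0.2] j [ 26.  24.  73.  -0.  84. -74.]
t frac [-0.005  0.002  0.252]
```

View pics/r3.png

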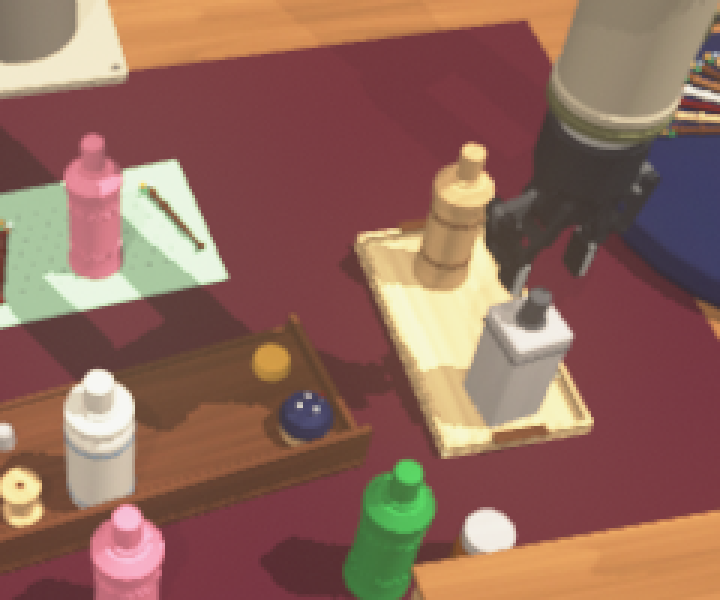

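The jar is back in the rack at (100,435), and the jaws are over the caddy's knob at (535,310). I descend, grip and lift.

```bash
python3 -m jog '[{"tx":-0.004,"ty":0,"tz":0.08,"ax":0,"ay":0,"az":0,"hand":0.6},{"tx":-0.004,"ty":0,"tz":0.16,"ax":0,"ay":0,"az":0,"hand":0.6},{"tx":-0.004,"ty":0,"tz":0.22,"ax":0,"ay":0,"az":0,"hand":0.6},{"tx":-0.004,"ty":0,"tz":0.25,"ax":0,"ay":0,"az":0,"hand":0.6},{"tx":-0.004,"ty":0,"tz":0.25,"ax":0,"ay":0,"az":0,"hand":0.6}]'
python3 -m jog '[{"tx":0,"ty":0,"tz":0,"ax":0,"ay":0,"az":0,"hand":0.4},{"tx":0,"ty":0,"tz":0,"ax":0,"ay":0,"az":0,"hand":0},{"tx":0,"ty":0,"tz":0,"ax":0,"ay":0,"az":0,"hand":0},{"tx":0,"ty":0,"tz":0,"ax":0,"ay":0,"az":0,"hand":0},{"tx":0,"ty":0,"tz":0,"ax":0,"ay":0,"az":0,"hand":0}]' 60
python3 -m jog '[{"tx":0,"ty":0,"tz":0,"ax":0,"ay":0,"az":0,"hand":0},{"tx":0,"ty":0,"tz":0,"ax":0,"ay":0,"az":0,"hand":0}]'
python3 to.py
```

```text
time: 36.07
tool_pos: [600.1, 346.9, 301.2]
tcp_rot: [-179.9, -0.2, -170.4]
ft_force: [-0.7, 0.4, -0.6]
finger_gap: 51.4
time: 36.48
tool_pos: [601.0, 347.6, 304.9]
tcp_rot: [180.0, 0.1, -170.4]
ft_force: [-0.1, 0.6, 3.3]
finger_gap: 17.8
time: 36.65
tool_pos: [601.0, 347.6, 304.8]
tcp_rot: [180.0, 0.1, -170.4]
ft_force: [0.0, 2.1, 4.9]
finger_gap: 17.7
t 36.65 tcp [601.  347.6 304.8] [ 1.800e+02  1.000e-01 -1.704e+02] gap 17.7 F [0.  2.1 4.9] j [ 26.  25.  75.   0.  80. -74.]
```

```bash
python3 -m jog '[{"tx":0,"ty":0,"tz":-0.1,"ax":0,"ay":0,"az":0,"hand":0},{"tx":0,"ty":0,"tz":-0.25,"ax":0,"ay":0,"az":0,"hand":0},{"tx":0,"ty":0,"tz":-0.4,"ax":0,"ay":0,"az":0,"hand":0},{"tx":0,"ty":0,"tz":-0.54,"ax":0,"ay":0,"az":0,"hand":0},{"tx":0,"ty":0,"tz":-0.54,"ax":0,"ay":0,"az":0,"hand":0}]'
python3 to.py 605.4 98.8 386
python3 -m jog '[{"tx":0.02,"ty":-0.05,"tz":0,"ax":0,"ay":0,"az":0,"hand":0},{"tx":0.05,"ty":-0.2,"tz":0,"ax":0,"ay":0,"az":0,"hand":0},{"tx":0.09,"ty":-0.4,"tz":0,"ax":0,"ay":0,"az":0,"hand":0},{"tx":0.13,"ty":-0.6,"tz":0,"ax":0,"ay":0,"az":0,"hand":0},{"tx":0.17,"ty":-0.8,"tz":0,"ax":0,"ay":0,"az":0,"hand":0}]'
python3 to.py 605.4 98.8 386
```

```text
time: 37.07
tool_pos: [601.6, 347.6, 391.3]
tcp_rot: [179.9, 0.4, -170.4]
ft_force: [1.6, 0.5, -1.1]
finger_gap: 17.8
t 37.07 tcp [601.6 347.6 391.3] [ 179.9    0.4 -170.4] gap 17.8 F [ 1.6  0.5 -1.1] j [ 26.  22.  69.  -0.  88. -74.]
t frac [ 0.252 -1.64   0.03 ] 
time: 37.48
tool_pos: [594.5, 223.0, 381.6]
tcp_rot: [-179.9, -0.3, -170.4]
ft_force: [-0.4, 0.3, -3.3]
finger_gap: 18.0
t 37.48 tcp [594.5 223.  381.6] [-179.9   -0.3 -170.4] gap 18.0 F [-0.4  0.3 -3.3] j [ 16.  14.  81.  -0.  86. -84.]
t frac [ 0.067 -0.828 -0.028]
```

```bash
python3 -m jog '[{"tx":0.04,"ty":-0.2,"tz":0,"ax":0,"ay":0,"az":0,"hand":0},{"tx":0.07,"ty":-0.4,"tz":0,"ax":0,"ay":0,"az":0,"hand":0},{"tx":0.08,"ty":-0.6,"tz":0,"ax":0,"ay":0,"az":0,"hand":0},{"tx":0.08,"ty":-0.75,"tz":0,"ax":0,"ay":0,"az":0,"hand":0},{"tx":0.08,"ty":-0.835,"tz":0,"ax":0,"ay":0,"az":0,"hand":0}]'
python3 -m jog '[{"tx":0,"ty":0,"tz":0,"ax":0,"ay":0,"az":0,"hand":0},{"tx":0,"ty":0,"tz":0.1,"ax":0,"ay":0,"az":0,"hand":0},{"tx":0,"ty":0,"tz":0.2,"ax":0,"ay":0,"az":0,"hand":0},{"tx":0,"ty":0,"tz":0.3,"ax":0,"ay":0,"az":0,"hand":0},{"tx":0,"ty":0,"tz":0.3,"ax":0,"ay":0,"az":0,"hand":0}]'
python3 -m jog '[{"tx":0,"ty":0,"tz":0,"ax":0,"ay":0,"az":0,"hand":0},{"tx":0,"ty":0,"tz":0,"ax":0,"ay":0,"az":0,"hand":0}]'
python3 - <<'E'
from h import *
d=snapshot("scene");cv2.imwrite("pics/r4.png",cv2.resize(d["pixels"][120:280,250:442,::-1],(720,600),interpolation=cv2.INTER_NEAREST))
E
python3 to.py 605.4 98.8 310
```

```text
time: 37.9
tool_pos: [604.0, 96.0, 382.2]
tcp_rot: [-180.0, -0.2, -170.5]
ft_force: [-0.4, -0.7, -2.5]
finger_gap: 17.6
time: 38.32
tool_pos: [602.9, 100.0, 334.5]
tcp_rot: [179.9, -0.5, -170.4]
ft_force: [-1.4, -0.5, -3.8]
finger_gap: 17.7
time: 38.48
tool_pos: [604.7, 99.9, 340.1]
tcp_rot: [180.0, -0.0, -170.4]
ft_force: [-0.2, -0.1, -2.6]
finger_gap: 18.1
t 38.53 tcp [604.9  99.8 340.8] [ 1.800e+02  1.000e-01 -1.704e+02] gap 17.7 F [ 0.4  0.4 -3.2] j [  5.  12.  87.   0.  81. -95.]
t frac [-0.002 -0.007  0.206]
```

View pics/r4.png

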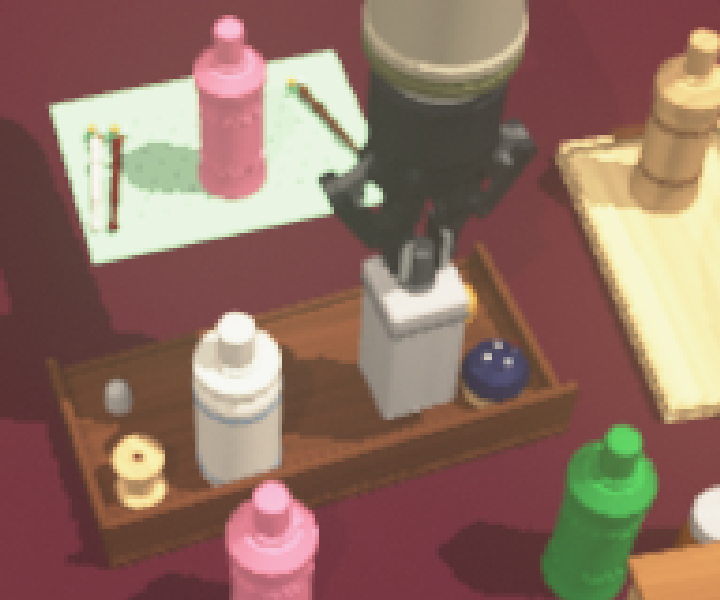

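The caddy is upright over its spot at (415,340), beside the pincushion at (497,370). I lower it.

```bash
python3 -m jog '[{"tx":-0.002,"ty":-0.006,"tz":0.07,"ax":0,"ay":0,"az":0,"hand":0},{"tx":-0.002,"ty":-0.006,"tz":0.13,"ax":0,"ay":0,"az":0,"hand":0},{"tx":-0.002,"ty":-0.006,"tz":0.18,"ax":0,"ay":0,"az":0,"hand":0},{"tx":-0.002,"ty":-0.006,"tz":0.2,"ax":0,"ay":0,"az":0,"hand":0},{"tx":-0.002,"ty":-0.006,"tz":0.2,"ax":0,"ay":0,"az":0,"hand":0}]'
python3 -m jog '[{"tx":0,"ty":0,"tz":0.01,"ax":0,"ay":0,"az":0,"hand":0},{"tx":0,"ty":0,"tz":0.01,"ax":0,"ay":0,"az":0,"hand":0},{"tx":0,"ty":0,"tz":0.01,"ax":0,"ay":0,"az":0,"hand":0}]'
python3 to.py 605.4 98.8 310
```

```text
time: 38.95
tool_pos: [605.3, 98.5, 309.8]
tcp_rot: [180.0, 0.0, -170.4]
ft_force: [0.7, -0.1, -2.5]
finger_gap: 17.9
time: 39.2
tool_pos: [605.6, 98.6, 309.7]
tcp_rot: [180.0, 0.1, -170.4]
ft_force: [-2.8, 1.0, 6.2]
finger_gap: 17.6
t 39.2 tcp [605.6  98.6 309.7] [ 1.800e+02  1.000e-01 -1.704e+02] gap 17.6 F [-2.8  1.   6.2] j [  4.  13.  89.   0.  78. -95.]
t frac [ 0.001  0.001 -0.002]
```

It touches down at the expected 309.8. I release, rise, and go for the canister at TCP (443.5, 347.9).

```bash
python3 -m jog '[{"tx":0,"ty":0,"tz":0,"ax":0,"ay":0,"az":0,"hand":0.3},{"tx":0,"ty":0,"tz":0,"ax":0,"ay":0,"az":0,"hand":0.6},{"tx":0,"ty":0,"tz":0,"ax":0,"ay":0,"az":0,"hand":0.65},{"tx":0,"ty":0,"tz":0,"ax":0,"ay":0,"az":0,"hand":0.65},{"tx":0,"ty":0,"tz":-0.05,"ax":0,"ay":0,"az":0,"hand":0.65}]'
python3 -m jog '[{"tx":0,"ty":0,"tz":-0.15,"ax":0,"ay":0,"az":0,"hand":0.65},{"tx":0,"ty":0,"tz":-0.3,"ax":0,"ay":0,"az":0,"hand":0.65},{"tx":0,"ty":0,"tz":-0.45,"ax":0,"ay":0,"az":0,"hand":0.65},{"tx":0,"ty":0,"tz":-0.6,"ax":0,"ay":0,"az":0,"hand":0.65},{"tx":0,"ty":0,"tz":-0.6,"ax":0,"ay":0,"az":0,"hand":0.65}]'
python3 to.py 443.5 347.9 400
python3 -m jog '[{"tx":0.09,"ty":0.2,"tz":0,"ax":0,"ay":0,"az":0,"hand":0.65},{"tx":0.18,"ty":0.42,"tz":0,"ax":0,"ay":0,"az":0,"hand":0.65},{"tx":0.27,"ty":0.64,"tz":0,"ax":0,"ay":0,"az":0,"hand":0.65},{"tx":0.36,"ty":0.86,"tz":0,"ax":0,"ay":0,"az":0,"hand":0.65}]'
python3 to.py 443.5 347.9 400
```

```text
time: 39.62
tool_pos: [604.5, 98.3, 314.0]
tcp_rot: [180.0, -0.2, -170.4]
ft_force: [-0.1, 0.1, -0.1]
finger_gap: 55.2
time: 40.03
tool_pos: [606.2, 98.5, 412.7]
tcp_rot: [-180.0, 0.5, -170.4]
ft_force: [0.5, 0.6, 0.9]
finger_gap: 55.6
t 40.03 tcp [606.2  98.5 412.7] [-180.     0.5 -170.4] gap 55.6 F [0.5 0.6 0.9] j [  4.   9.  83.  -0.  88. -95.]
t frac [0.793 1.82  0.076] 
time: 40.37
tool_pos: [529.5, 217.4, 406.1]
tcp_rot: [180.0, 0.0, -170.5]
ft_force: [0.1, 0.3, -0.1]
finger_gap: 55.6
t 40.37 tcp [529.5 217.4 406.1] [ 180.     0.  -170.5] gap 55.6 F [ 0.1  0.3 -0.1] j [ 17.   3.  90.   0.  87. -82.]
t frac [0.421 0.953 0.041]
```

```bash
python3 -m jog '[{"tx":0.09,"ty":0.2,"tz":0,"ax":0,"ay":0,"az":0,"hand":0.65},{"tx":0.18,"ty":0.42,"tz":0,"ax":0,"ay":0,"az":0,"hand":0.65},{"tx":0.27,"ty":0.64,"tz":0,"ax":0,"ay":0,"az":0,"hand":0.65},{"tx":0.36,"ty":0.84,"tz":0,"ax":0,"ay":0,"az":0,"hand":0.65},{"tx":0.42,"ty":0.955,"tz":0,"ax":0,"ay":0,"az":0,"hand":0.65}]'
python3 -m jog '[{"tx":0,"ty":0,"tz":0,"ax":0,"ay":0,"az":0,"hand":0.65},{"tx":0,"ty":0,"tz":0.1,"ax":0,"ay":0,"az":0,"hand":0.65},{"tx":0,"ty":0,"tz":0.25,"ax":0,"ay":0,"az":0,"hand":0.65},{"tx":0,"ty":0,"tz":0.35,"ax":0,"ay":0,"az":0,"hand":0.65},{"tx":0,"ty":0,"tz":0.35,"ax":0,"ay":0,"az":0,"hand":0.65}]'
python3 -m jog '[{"tx":0,"ty":0,"tz":0,"ax":0,"ay":0,"az":0,"hand":0.65},{"tx":0,"ty":0,"tz":0,"ax":0,"ay":0,"az":0,"hand":0.65}]'
python3 to.py 443.5 347.9 311.5
```

```text
time: 40.78
tool_pos: [442.4, 349.8, 406.2]
tcp_rot: [179.9, -0.0, -170.3]
ft_force: [1.1, 0.4, -1.3]
finger_gap: 55.5
time: 41.2
tool_pos: [443.6, 346.3, 349.4]
tcp_rot: [-179.8, -0.3, -170.4]
ft_force: [0.0, 0.2, -0.7]
finger_gap: 55.3
time: 41.37
tool_pos: [444.9, 347.2, 354.6]
tcp_rot: [180.0, 0.1, -170.4]
ft_force: [0.0, 0.1, 0.6]
finger_gap: 55.3
t 41.37 tcp [444.9 347.2 354.6] [ 1.800e+02  1.000e-01 -1.704e+02] gap 55.3 F [0.  0.1 0.6] j [ 33.   4.  95.  -0.  82. -67.]
t frac [0.009 0.006 0.288]
```

```bash
python3 -m jog '[{"tx":0.01,"ty":0.006,"tz":0.08,"ax":0,"ay":0,"az":0,"hand":0.65},{"tx":0.01,"ty":0.006,"tz":0.18,"ax":0,"ay":0,"az":0,"hand":0.65},{"tx":0.01,"ty":0.006,"tz":0.25,"ax":0,"ay":0,"az":0,"hand":0.65},{"tx":0.01,"ty":0.006,"tz":0.28,"ax":0,"ay":0,"az":0,"hand":0.65},{"tx":0.01,"ty":0.006,"tz":0.28,"ax":0,"ay":0,"az":0,"hand":0.65}]'
python3 -m jog '[{"tx":0,"ty":0,"tz":0,"ax":0,"ay":0,"az":0,"hand":0.4},{"tx":0,"ty":0,"tz":0,"ax":0,"ay":0,"az":0,"hand":0},{"tx":0,"ty":0,"tz":0,"ax":0,"ay":0,"az":0,"hand":0},{"tx":0,"ty":0,"tz":0,"ax":0,"ay":0,"az":0,"hand":0},{"tx":0,"ty":0,"tz":0,"ax":0,"ay":0,"az":0,"hand":0}]' 60
python3 -m jog '[{"tx":0,"ty":0,"tz":0,"ax":0,"ay":0,"az":0,"hand":0},{"tx":0,"ty":0,"tz":0,"ax":0,"ay":0,"az":0,"hand":0}]'
python3 to.py
python3 -m jog '[{"tx":0,"ty":0,"tz":-0.1,"ax":0,"ay":0,"az":0,"hand":0},{"tx":0,"ty":0,"tz":-0.25,"ax":0,"ay":0,"az":0,"hand":0},{"tx":0,"ty":0,"tz":-0.4,"ax":0,"ay":0,"az":0,"hand":0},{"tx":0,"ty":0,"tz":-0.54,"ax":0,"ay":0,"az":0,"hand":0},{"tx":0,"ty":0,"tz":-0.54,"ax":0,"ay":0,"az":0,"hand":0}]'
python3 to.py 565.3 34 388
```

```text
time: 41.78
tool_pos: [442.3, 347.7, 309.9]
tcp_rot: [-179.9, -0.1, -170.4]
ft_force: [-1.0, -0.8, -0.2]
finger_gap: 55.3
time: 42.2
tool_pos: [443.1, 348.3, 312.6]
tcp_rot: [179.9, 0.1, -170.4]
ft_force: [-0.2, 1.5, 4.1]
finger_gap: 20.2
time: 42.37
tool_pos: [443.1, 348.3, 312.5]
tcp_rot: [179.9, 0.1, -170.4]
ft_force: [-0.3, 0.8, 6.5]
finger_gap: 20.1
t 42.37 tcp [443.1 348.3 312.5] [ 1.799e+02  1.000e-01 -1.704e+02] gap 20.1 F [-0.3  0.8  6.5] j [ 33.   5.  97.   0.  77. -67.]
time: 42.78
tool_pos: [443.6, 348.4, 397.0]
tcp_rot: [179.9, 0.3, -170.4]
ft_force: [1.7, 0.8, -2.3]
finger_gap: 20.0
t 42.78 tcp [443.6 348.4 397. ] [ 179.9    0.3 -170.4] gap 20.0 F [ 1.7  0.8 -2.3] j [ 33.   2.  92.  -0.  86. -67.]
t frac [-0.45  -2.202  0.057]
```

```bash
python3 -m jog '[{"tx":0,"ty":-0.06,"tz":0,"ax":0,"ay":0,"az":0,"hand":0},{"tx":0,"ty":-0.2,"tz":0,"ax":0,"ay":0,"az":0,"hand":0},{"tx":0,"ty":-0.4,"tz":0,"ax":0,"ay":0,"az":0,"hand":0},{"tx":0,"ty":-0.6,"tz":0,"ax":0,"ay":0,"az":0,"hand":0},{"tx":0,"ty":-0.8,"tz":0,"ax":0,"ay":0,"az":0,"hand":0}]'
python3 -m jog '[{"tx":0,"ty":-0.2,"tz":0,"ax":0,"ay":0,"az":0,"hand":0},{"tx":0,"ty":-0.4,"tz":0,"ax":0,"ay":0,"az":0,"hand":0},{"tx":0,"ty":-0.6,"tz":0,"ax":0,"ay":0,"az":0,"hand":0},{"tx":0,"ty":-0.8,"tz":0,"ax":0,"ay":0,"az":0,"hand":0},{"tx":-0.02,"ty":-0.95,"tz":0,"ax":0,"ay":0,"az":0,"hand":0}]'
python3 -m jog '[{"tx":-0.05,"ty":-0.15,"tz":0,"ax":0,"ay":0,"az":0,"hand":0},{"tx":-0.1,"ty":-0.3,"tz":0,"ax":0,"ay":0,"az":0,"hand":0},{"tx":-0.16,"ty":-0.4,"tz":0,"ax":0,"ay":0,"az":0,"hand":0},{"tx":-0.2,"ty":-0.45,"tz":0,"ax":0,"ay":0,"az":0,"hand":0},{"tx":-0.2,"ty":-0.45,"tz":0,"ax":0,"ay":0,"az":0,"hand":0}]'
python3 - <<'E'
from h import *
d=snapshot("scene");cv2.imwrite("pics/r5.png",cv2.resize(d["pixels"][120:280,250:442,::-1],(720,600),interpolation=cv2.INTER_NEAREST))
E
python3 to.py 564.9 34 388
```

```text
time: 43.2
tool_pos: [462.1, 227.8, 389.3]
tcp_rot: [-179.9, -0.2, -170.3]
ft_force: [0.9, 0.2, -2.7]
finger_gap: 20.2
time: 43.62
tool_pos: [488.6, 86.9, 389.5]
tcp_rot: [-180.0, -0.3, -170.4]
ft_force: [0.6, 0.7, -3.4]
finger_gap: 20.1
time: 44.03
tool_pos: [530.6, 26.5, 390.1]
tcp_rot: [180.0, -0.2, -170.5]
ft_force: [0.8, 0.1, -3.3]
finger_gap: 20.2
t 44.08 tcp [530.1  27.5 390.4] [ 180.    -0.2 -170.5] gap 20.3 F [-0.3  0.3 -3. ] j [  -3.   -3.   97.    0.   86. -102.]
t frac [-0.236  0.004  0.015]
```

View pics/r5.png

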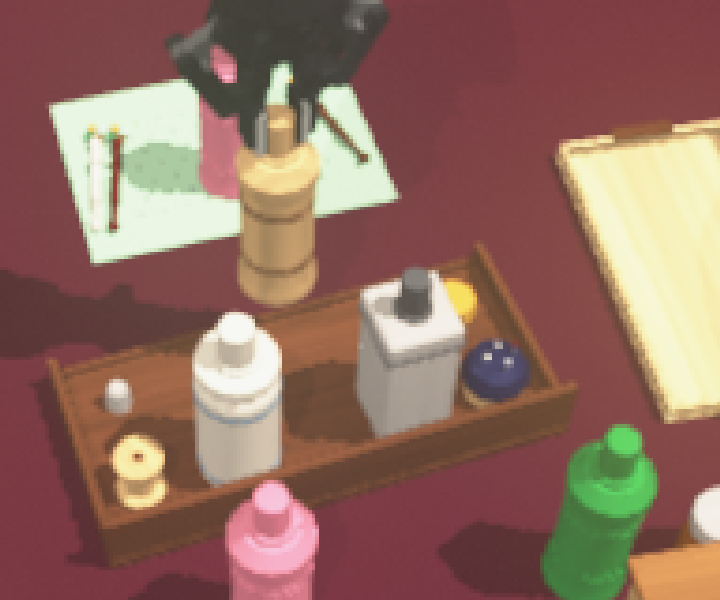

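The jar and the caddy stand in their places, and the canister hangs in front at (278,230). I move it straight back by 0.236 and down.

```bash
python3 -m jog '[{"tx":-0.06,"ty":0,"tz":0,"ax":0,"ay":0,"az":0,"hand":0},{"tx":-0.13,"ty":0,"tz":0,"ax":0,"ay":0,"az":0,"hand":0},{"tx":-0.2,"ty":0,"tz":0,"ax":0,"ay":0,"az":0,"hand":0},{"tx":-0.235,"ty":0,"tz":0,"ax":0,"ay":0,"az":0,"hand":0},{"tx":-0.235,"ty":0,"tz":0.05,"ax":0,"ay":0,"az":0,"hand":0}]'
python3 -m jog '[{"tx":0,"ty":0,"tz":0.1,"ax":0,"ay":0,"az":0,"hand":0},{"tx":0,"ty":0,"tz":0.2,"ax":0,"ay":0,"az":0,"hand":0},{"tx":0,"ty":0,"tz":0.28,"ax":0,"ay":0,"az":0,"hand":0},{"tx":0,"ty":0,"tz":0.28,"ax":0,"ay":0,"az":0,"hand":0},{"tx":0,"ty":0,"tz":0.28,"ax":0,"ay":0,"az":0,"hand":0}]'
python3 to.py 564.9 34 317.5
```

```text
time: 44.5
tool_pos: [566.2, 35.1, 386.0]
tcp_rot: [-180.0, 0.2, -170.3]
ft_force: [0.0, -0.8, -2.7]
finger_gap: 20.3
time: 44.92
tool_pos: [564.5, 34.3, 341.7]
tcp_rot: [180.0, -0.1, -170.4]
ft_force: [-0.6, 0.5, -3.4]
finger_gap: 19.9
t 44.92 tcp [564.5  34.3 341.7] [ 1.800e+02 -1.000e-01 -1.704e+02] gap 19.9 F [-0.6  0.5 -3.4] j [  -2.    4.   95.   -0.   81. -101.]
t frac [-0.003 -0.002  0.161]
```

```bash
python3 -m jog '[{"tx":0,"ty":0,"tz":0.06,"ax":0,"ay":0,"az":0,"hand":0},{"tx":0,"ty":0,"tz":0.12,"ax":0,"ay":0,"az":0,"hand":0},{"tx":0,"ty":0,"tz":0.16,"ax":0,"ay":0,"az":0,"hand":0},{"tx":0,"ty":0,"tz":0.165,"ax":0,"ay":0,"az":0,"hand":0},{"tx":0,"ty":0,"tz":0.165,"ax":0,"ay":0,"az":0,"hand":0}]'
python3 -m jog '[{"tx":0,"ty":0,"tz":0.01,"ax":0,"ay":0,"az":0,"hand":0},{"tx":0,"ty":0,"tz":0.01,"ax":0,"ay":0,"az":0,"hand":0},{"tx":0,"ty":0,"tz":0.01,"ax":0,"ay":0,"az":0,"hand":0}]'
python3 to.py 564.9 34 317.5
```

```text
time: 45.33
tool_pos: [565.1, 34.0, 317.8]
tcp_rot: [180.0, -0.0, -170.4]
ft_force: [-0.2, -0.5, -3.0]
finger_gap: 19.8
time: 45.58
tool_pos: [565.4, 34.0, 317.6]
tcp_rot: [-180.0, 0.1, -170.4]
ft_force: [-1.1, 0.4, 4.6]
finger_gap: 20.0
t 45.58 tcp [565.4  34.  317.6] [-1.800e+02  1.000e-01 -1.704e+02] gap 20.0 F [-1.1  0.4  4.6] j [  -2.    6.   97.    0.   78. -101.]
t frac [0.004 0.    0.   ]
```

Contact. I release, rise, and move toward the robot's left so both cameras can see.

```bash
python3 -m jog '[{"tx":0,"ty":0,"tz":0,"ax":0,"ay":0,"az":0,"hand":0.3},{"tx":0,"ty":0,"tz":0,"ax":0,"ay":0,"az":0,"hand":0.6},{"tx":0,"ty":0,"tz":0,"ax":0,"ay":0,"az":0,"hand":0.65},{"tx":0,"ty":0,"tz":0,"ax":0,"ay":0,"az":0,"hand":0.65},{"tx":0,"ty":0,"tz":-0.05,"ax":0,"ay":0,"az":0,"hand":0.65}]'
python3 -m jog '[{"tx":0,"ty":0,"tz":-0.2,"ax":0,"ay":0,"az":0,"hand":0.65},{"tx":0,"ty":0,"tz":-0.4,"ax":0,"ay":0,"az":0,"hand":0.65},{"tx":0,"ty":0,"tz":-0.6,"ax":0,"ay":0,"az":0,"hand":0.65},{"tx":0,"ty":0,"tz":-0.7,"ax":0,"ay":0,"az":0,"hand":0.65},{"tx":0,"ty":0,"tz":-0.7,"ax":0,"ay":0,"az":0,"hand":0.65}]'
python3 -m jog '[{"tx":0.1,"ty":0.2,"tz":0,"ax":0,"ay":0,"az":0,"hand":0.65},{"tx":0.2,"ty":0.4,"tz":0,"ax":0,"ay":0,"az":0,"hand":0.65},{"tx":0.3,"ty":0.6,"tz":0,"ax":0,"ay":0,"az":0,"hand":0.65},{"tx":0.4,"ty":0.8,"tz":0,"ax":0,"ay":0,"az":0,"hand":0.65},{"tx":0.5,"ty":1,"tz":0,"ax":0,"ay":0,"az":0,"hand":0.65}]'
python3 -m jog '[{"tx":0.1,"ty":0.2,"tz":0,"ax":0,"ay":0,"az":0,"hand":0.65},{"tx":0.2,"ty":0.4,"tz":0,"ax":0,"ay":0,"az":0,"hand":0.65},{"tx":0.3,"ty":0.6,"tz":0,"ax":0,"ay":0,"az":0,"hand":0.65},{"tx":0.3,"ty":0.8,"tz":0,"ax":0,"ay":0,"az":0,"hand":0.65},{"tx":0.3,"ty":1,"tz":0,"ax":0,"ay":0,"az":0,"hand":0.65}]'
python3 -m jog '[{"tx":0,"ty":0.2,"tz":0,"ax":0,"ay":0,"az":0,"hand":0.65},{"tx":0,"ty":0.4,"tz":0,"ax":0,"ay":0,"az":0,"hand":0.65},{"tx":0,"ty":0.4,"tz":0,"ax":0,"ay":0,"az":0,"hand":0.65},{"tx":0,"ty":0.4,"tz":0,"ax":0,"ay":0,"az":0,"hand":0.65}]'
python3 - <<'E'
from h import *
T=dict(china=(162,(620,-18)),caddy=(157,(602,98)),wood=(168,(564,35)))
for n in("scene","top"):
    d=snapshot(n);cv2.imwrite(f"pics/{n}3.png",d["pixels"][:,:,::-1]);o=dict(np.load(f"{n}0.npz"))
    for k,(ht,c) in T.items():
        r=[]
        for q in(o,d):
            w=cloud(q);h=w[...,2];m=(np.hypot(w[...,0]-c[0],w[...,1]-c[1])<38)&(h>ht-8)&(h<ht+12);v,u=np.nonzero(m);r.append(ray(q,u.mean(),v.mean(),ht))
        print(n,k,"moved",(r[1]-r[0]).round(1)[:2])
    for nm,lo,hi,reg in(("blue",105,135,(560,630,130,190)),("reel",10,30,(590,700,-110,-55))):
        r=[]
        for q in(o,d):
            hs=cv2.cvtColor(q["pixels"],cv2.COLOR_RGB2HSV);w=cloud(q)
            m=(w[...,0]>reg[0])&(w[...,0]<reg[1])&(w[...,1]>reg[2])&(w[...,1]<reg[3])&(w[...,2]>30)&(w[...,2]<75);v,u=np.nonzero(m);r.append(w[m].mean(0))
        print(n,nm,r[1].round(1),"moved",(r[1]-r[0]).round(1))
    w=cloud(d);m=(abs(w[...,0]-478)<45)&(abs(w[...,1]+358)<45)&(w[...,2]>63);v,u=np.nonzero(m);print(n,"pot",len(v),ray(d,u.mean(),v.mean(),68).round(1),np.nanmedian(w[m][:,2]))
E
python3 to.py
```

```text
time: 46.0
tool_pos: [564.5, 34.0, 322.5]
tcp_rot: [180.0, -0.2, -170.4]
ft_force: [-0.2, 0.4, 0.0]
finger_gap: 55.3
time: 46.42
tool_pos: [566.0, 34.0, 435.3]
tcp_rot: [-179.9, 0.5, -170.4]
ft_force: [1.4, 0.3, 0.9]
finger_gap: 55.4
time: 46.83
tool_pos: [464.9, 170.3, 428.5]
tcp_rot: [-180.0, -0.1, -170.4]
ft_force: [0.8, 0.4, 0.8]
finger_gap: 55.4
time: 47.25
tool_pos: [395.4, 311.0, 428.9]
tcp_rot: [-180.0, -0.0, -170.4]
ft_force: [1.0, 0.8, 0.0]
finger_gap: 55.5
time: 47.58
tool_pos: [386.0, 370.0, 428.3]
tcp_rot: [-180.0, -0.1, -170.2]
ft_force: [-0.1, -1.4, 0.5]
finger_gap: 55.7
scene china moved [-0.4 -1.4]
scene caddy moved [-0.1  0.5]
scene wood moved [ 0.6 -0.3]
scene blue [608.7 167.   42. ] moved [-0.   0.1 -0.1]
scene reel [664.  -83.3  48. ] moved [-0.  -0.1  0.3]
scene pot 197 [ 479.1 -356.5   68. ] 67.49509170005439
top china moved [-0.1 -1.4]
top caddy moved [0.3 0.4]
top wood moved [0.7 0.5]
top blue [598.3 164.8  42.4] moved [ 0.1 -0.1  0.5]
top reel [653.  -85.3  50.2] moved [ 0.1  0.2 -0.2]
top pot 238 [ 473.6 -360.    68. ] 67.89925734873634
t 47.68 tcp [386.7 368.5 428.6] [-179.9   -0.  -170.4] gap 55.3 F [ 0.2 -0.2  0.3] j [ 38.  -3.  94.  -0.  90. -61.]
```

View pics/scene3.png

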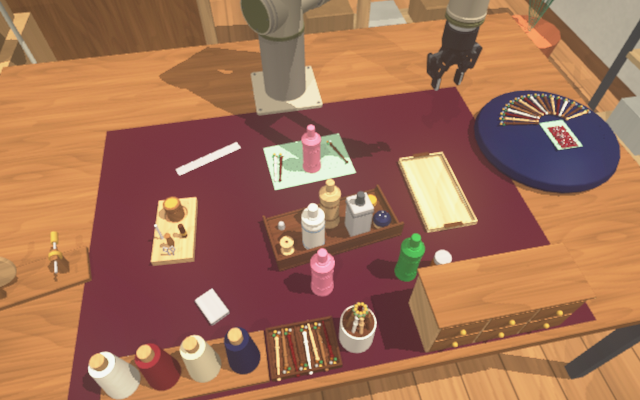

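View pics/top3.png

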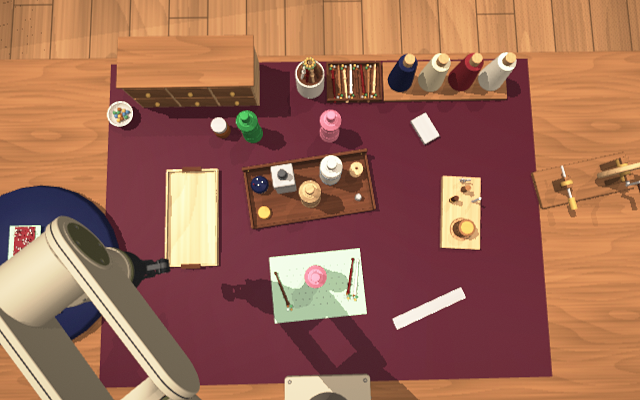

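The containers are back within 1.5 mm of their start in both views, upright at top-view (284,177), (330,168) and (310,190). The pot is in the well at (462,228): the same camera gives (473.6, −360.0) for the pot and (474.6, −360.9) for the well. The reel and pincushion did not move, and the gripper is clear. I hand in.

```bash
python3 -c "
from bench import *
print(hand_in())"
```

```text
the job is handed in; nothing more can be done
None
```

I did the whole job and handed it in at about 48 s of the 144 s allowed. I moved the canister, caddy and jar by their knobs into the side tray, seated the pin pot in the well, and put the three containers back in the rack. Hand-in gives no verdict, so the result rests on my own checks below.

**Last checks, made just before hand-in:**
- **Containers:** in both views each knob is within about 1.5 mm of its start. The jar is about 1.5 mm off, and the other two are under 1 mm off.
- **Pin pot:** its top is at 68 mm, as it should be on the well floor. The top camera puts it about 1.3 mm from the well's centre. The scene camera gave a position about 5 to 7 mm from that.
- **Bystanders:** the pincushion and reel show no horizontal shift (0.2 mm or less).
- **Gripper:** it is clear of everything.

**Disagreements:**
- **Cameras:** from the start the two cameras differed by 5 to 6 mm on the containers. The grasps agreed better with the top camera, so I relied on it.
- **Sliding on closing:** when first gripped, the caddy slid about 3.5 mm and the canister about 1.5 mm. I put these offsets back when returning them.

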